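Load the roll-top curing cabinet and set its programme wheel

TASK

Raise the slatted shutter of the curing cabinet by its tab until it stays open by itself, then put every circuit-board carrier inside, upright and flat on the cabinet floor and not on one another, and pull the shutter fully down again. With the shutter down, turn the wheel of the programme selector until the marked sector fills the window. Leave the solder reel, the flux tin and the tape measure alone.

Things in the scene. Friction and masses are not known exactly. Their poses are not given: they have to be found in the camera images.
- cabinet: Grey roll-top curing cabinet fixed on the bench, 414 mm wide (y), 344 deep (x), 252 high. Origin: on the bench under its centre; front faces its -x, to the robot; z up. D-shaped side cheeks 12 mm thick, inner faces at y = +-195 mm, carry the shutter's curved tracks. Flat floor, top at z = 14 mm, from the front sill (x = -151 to -141 mm, top at z = 30 mm) back to x = +135 mm.
- cabinet_floor (a point): On the cabinet's inner floor at its local x = -78, y = 0, z = 14 mm; axes as the cabinet's. Middle of the strip of floor (local x = -141 to -20 mm) that is open from above with the shutter up. Three carriers side by side, long side along x, fit here at 98 mm pitch (local y = -98, 0, 98 mm).
- track_axis (a point): Middle of the axis, parallel to the cabinet's y, on which the shutter's circular tracks are centred (local x = 0, z = 80 mm). Slats run 150 mm from it. A fixed curved back cover of 134 mm radius about this axis closes the roof and rear; its front edge is at local x = -16 mm, z = 213 mm.
- shutter (a joint): Angle of the slatted shutter round its track, rad: 0 = fully down on the sill, 1.75 = fully up at the stop. Raising carries the tab from the front up over the top. Let go below about 0.9 rad it falls shut by its weight; past about 1.1 rad it tips back by itself and stays open at the stop. Lifting it, or pulling it back from the stop, takes about 3 to 6 N at the tab.
- shutter_tab (a point): In the black grip tab on the shutter's bottom rail at mid-width: block 28 mm wide (cabinet y), 14 thick, standing 50 mm radially out of the slats. This point is 190 mm from the track axis, 14 mm short of the tab's end, and (joint - 0.07) rad above the cabinet's -x as seen from the axis: shut at local x -190, z 67 mm; up at x 20, z 269. Pinch across the 28 mm; it may pivot in the fingers.
- selector: Programme selector, a grey box 130x130x48 mm fixed on the bench, right of the robot's middle, in front of the cabinet's right end. Origin: on the bench under its centre, on the wheel's axis; z up. Its framed window (18 by 18 mm) in the cover lies 42 mm from the axis in the box's own -x direction.
- window (a point): Centre of the window in the selector's cover, 48 mm above the bench.
- wheel (a joint): Angle of the programme wheel under the cover, rad, positive counter-clockwise from above, range -3.1 to 3.1, starts at 0.9 to 2.7; stays where it is left (0.05 N m of friction). At 0 the marked sector (white ribbed inlay, +-0.42 rad, on the dark disc, seen only through the window) is centred in the window and fills it; it still fills it up to 0.14 rad either side.
- wheel_knob (a point): On the wheel's axis, 70 mm above the bench: middle of the black bar knob that turns the wheel. Bar 56 mm long, 14 mm wide, from z = 54 to 82 mm, on a 48 mm round hub. x along the bar; the end with the white pointer line (-x end) points to the marked sector, so at wheel angle 0 it points to the window.
- carrier_1: Circuit board in an aluminium carrier, one of two or three alike (None if absent), at first on the bench left of the cabinet: plate 104 (x) by 72 (y) by 5 mm, board on it up to z = 20 mm, and a black bridge bar along x over the middle, 104 long, 12 wide (y), z = 44 to 56 mm, on an end post each; grip across the 12 mm. Origin: centre of underside, z up. 0.11 to 0.2 kg.
- carrier_2: Circuit board in an aluminium carrier, one of two or three alike (None if absent), at first on the bench left of the cabinet: plate 104 (x) by 72 (y) by 5 mm, board on it up to z = 20 mm, and a black bridge bar along x over the middle, 104 long, 12 wide (y), z = 44 to 56 mm, on an end post each; grip across the 12 mm. Origin: centre of underside, z up. 0.11 to 0.2 kg.
- carrier_3: Circuit board in an aluminium carrier, one of two or three alike (None if absent), at first on the bench left of the cabinet: plate 104 (x) by 72 (y) by 5 mm, board on it up to z = 20 mm, and a black bridge bar along x over the middle, 104 long, 12 wide (y), z = 44 to 56 mm, on an end post each; grip across the 12 mm. Origin: centre of underside, z up. 0.11 to 0.2 kg.
- solder_spool: Bystander: reel of solder wire, 55 mm across, 34 mm high; loose on the bench, origin at the centre of its underside. Leave it where it is.
- flux_tin: Bystander: round flux tin with yellow lid, 53 mm across, 23 mm high; loose on the bench, origin at the centre of its underside. Leave it where it is.
- tape_measure: Bystander: yellow pocket tape measure, 32x76x58 mm; loose on the bench, origin at the centre of its underside. Leave it where it is.

How it is judged:
On the way, in this order (a step that is already met when the one before it is completed fails the run):
1. the shutter is fully up and stays there, not touched by the fingers (value of joint shutter above 1.65 rad and contact force between cabinet and the fingers below 0.3 N), for 0.5 s.
2. all carriers that are present stand released, upright and flat on the cabinet floor, with the shutter up (x of carrier_1 in the frame of cabinet between -0.1 and 0.09 m and y of carrier_1 in the frame of cabinet between -0.165 and 0.165 m and z of carrier_1 in the frame of cabinet between 0.005 and 0.024 m and angle between each of carrier_1, carrier_2, carrier_3's own z axis and vertical below 0.12 rad and linear speed of each of carrier_1, carrier_2, carrier_3 below 0.03 m/s and contact force between each of carrier_1, carrier_2, carrier_3 and the fingers below 0.3 N and x of carrier_2 in the frame of cabinet between -0.1 and 0.09 m and y of carrier_2 in the frame of cabinet between -0.165 and 0.165 m and z of carrier_2 in the frame of cabinet between 0.005 and 0.024 m and x of carrier_3 in the frame of cabinet between -0.1 and 0.09 m and y of carrier_3 in the frame of cabinet between -0.165 and 0.165 m and z of carrier_3 in the frame of cabinet between 0.005 and 0.024 m and value of joint shutter above 1.2 rad), for 0.3 s.
3. the shutter is fully down (value of joint shutter below 0.05 rad), for 0.3 s.
4. the marked sector fills the window, the shutter still down (value of joint wheel between -0.13 and 0.13 rad and value of joint shutter below 0.05 rad), for 0.3 s.
At the end, for the whole second after the job is handed in: Every carrier present is inside the cabinet (origin -100 to +90 mm from its centre in x, within 165 mm in y), at rest on the floor (underside within 10 mm), upright within 0.12 rad; shutter below 0.05 rad; wheel at rest within 0.13 rad of the sector being centred in the window (all of step 4 and x of carrier_1 in the frame of cabinet between -0.1 and 0.09 m and y of carrier_1 in the frame of cabinet between -0.165 and 0.165 m and z of carrier_1 in the frame of cabinet between 0.005 and 0.024 m and angle between each of carrier_1, carrier_2, carrier_3's own z axis and vertical below 0.12 rad and linear speed of each of carrier_1, carrier_2, carrier_3 below 0.03 m/s and contact force between each of carrier_1, carrier_2, carrier_3 and the fingers below 0.3 N and x of carrier_2 in the frame of cabinet between -0.1 and 0.09 m and y of carrier_2 in the frame of cabinet between -0.165 and 0.165 m and z of carrier_2 in the frame of cabinet between 0.005 and 0.024 m and x of carrier_3 in the frame of cabinet between -0.1 and 0.09 m and y of carrier_3 in the frame of cabinet between -0.165 and 0.165 m and z of carrier_3 in the frame of cabinet between 0.005 and 0.024 m and velocity of joint wheel between -0.05 and 0.05 rad/s); the robot touches nothing.
It fails at once if the solder spool was moved by more than 40 mm (distance of solder_spool from where it was at the start of the episode above 0.04 m).
It fails at once if the flux tin was moved by more than 40 mm (distance of flux_tin from where it was at the start of the episode above 0.04 m).
It fails at once if the tape measure was moved by more than 40 mm (distance of tape_measure from where it was at the start of the episode above 0.04 m).
Of carrier_1, carrier_2, carrier_3 only 2 to 3 are there at a start; the rules pass over those that are not, and their reading is None.
At some moment in a run one of carrier_1, carrier_2, carrier_3 may be knocked a few centimetres aside while the robot is not near it.
Once in a run the grip may slacken for a moment while it holds something.
It also fails if it takes over 210 s, if anything falls off the work surface, if the arm or the gripper's body presses on something with over 40 N, if the wrist force passes 120 N, or if a joint passes its speed limit or range.

ROBOT

A 6-joint arm with a two-finger parallel gripper is mounted at the origin on a cart in front of the work surface, level with it; the furniture and walls round the work are solid. World frame = base frame: x ahead of the robot, y to its left, z up, the work surface at z = 0. Lengths are in m, angles in rad, forces in N, time in s.
With the tool pointing down it reaches from about 0.35 to 0.875 m from the base axis. Payload 4.2 kg.
Tool frame: the origin (TCP) lies at the very end of the fingers, on their centre line; the grasp point (between the pads) lies 19 mm behind it; z points along the fingers, y is the line along which they close (so a half turn about z gives the same grasp; the last joint's range is limited). The gripper opens to 85 mm and grips with 20 to 120 N. Pads are 22 mm wide; open, the fingers measure 114 mm over their backs; the gripper's body (76 mm by 85 mm) begins 54 mm behind the grasp point. The pads swing forward as they close: fully open they stand 13 mm farther back than shut.
Start: joints at [1.555, 0.385, 0.008, 0, -1.194, -0.259], TCP at [0.17, 0.602, 0.231] pointing down, gripper open.
Joint ranges: [-3.14, 3.14], [-1.21, 2.06], [-1.07, 1.41], [-3.16, 2.05], [-2.99, -0.16], [-3.1, 3.1]. Speed limits (rad/s): [2.79, 2.79, 3.14, 3.14, 3.14, 3.14].

INTERFACE

Orientations are given as a unit quaternion [w, x, y, z].
In Python, from rig import arm gives the robot as it stands.
- The arm moves only by the tool step_arm, never from a script. Its argument "series" is a list that holds one entry, the list of rows, each a list of 7 numbers: the shift along the tool's x, y, z in units of 50 mm (1.0 is 50 mm), then the turn, a rotation vector about the tool's x, y, z in units of 5 degrees (1.0 is 5 degrees), then the opening, from -1 (shut) to 1 (fully open). A call has 1 to 10 rows; each row shifts and turns the commanded pose from where the row before left it, along the tool's axes as they then stand; what a row does not reach is not made up. A row lasts 1/10 s, in which the tool goes at most 50 mm and 8.59 degrees, less where a joint would pass 70% of its speed; a pose out of reach is approached as far as the arm can. A call is refused whole if a number of a shift passes 1 or a number of a turn 1, either way. A call with a gripper value outside its range is refused whole. The fingers move at their own pace and stop on an object; "squeeze" is the grip in N (left out, the last holds). Time passes only in rows, so rows that do not move let the fingers close. It gives the time, the measured TCP pose, the force, the opening and the grip force at its end, in the units of the state.
- arm.sense(): the state, without advancing time (a new reading comes with each control period).
- arm.camera(name): name is "scene" or "top" or "wrist"; returns the picture (420x560x3 uint8, red, green, blue); there is no depth.
- arm.camera_model(name): a dict with "fx", "fy", "cx", "cy" (pixels), "cam_to_world" (4x4, takes a point from camera to world coordinates); the wrist camera has in their place "T_tool_cam" (4x4, takes a point from camera to tool coordinates, whose origin is the TCP and whose axes are the flange's). Camera axes: x right, y up, looking along -z (the intrinsics and any distortion apply to the point x, -y, -z); pixel columns grow to the right and rows downward; lengths in m; the calibration is good to about 2 mm. A picture is of the moment at which its call begins: read the wrist's pose just before it. camera_model takes no time and is no camera call.
- arm.hand_in(): hands the job in; it is judged then, once.
The state is a dict: "t": time; "joint_positions": joint angles; "qd": joint speeds; "joint_torque": joint torques, N m; "tool_pos": TCP position; "eef_rot": TCP orientation; "force": force on the tool from outside, world axes, zero at the start; "torque": the same for the moment, N m; "finger_gap": finger opening in m; "grasp_force": force on a finger pad.
Only numpy, scipy, OpenCV 4.12 (cv2) and the standard library are available. Lean on these libraries where they do the work, as an engineer would, in place of code of your own. Each camera call takes 0.05 s, during which the arm holds its last target. There are 200 camera calls.

## Working session

There is one attempt and no reset: what is moved stays moved. The work goes in short steps, Python scripts to look and compute and a tool call to move; the robot and the scene stay as the last step left them, time stands still between calls to the robot, and variables do not carry over. Pictures are saved under pics/ and viewed, at most 14 in all, crops included, and the job is handed in when it is done.

Besides the shell and the picture viewer there is one more tool, called after "Emit:" as name(argument=value, ...) on one line, values as JSON. step_arm: Moves the arm, as the interface text tells. Its arguments: {"type":"object","properties":{"series":{"type":"array"},"squeeze":{"type":"number"}},"required":["series"]}

```bash
ls; mkdir -p pics; python3 - <<'E'
from rig import arm
import cv2,numpy as np
s=arm.sense();print(s)
for n in("scene","top"):
    m=arm.camera_model(n);print(n,{k:(np.round(v,4).tolist() if hasattr(v,'__len__') else v) for k,v in m.items()})
    cv2.imwrite(f"pics/{n}0.png",arm.camera(n)[:,:,::-1])
m=arm.camera_model("wrist");print({k:(np.round(v,4).tolist() if hasattr(v,'__len__') else v) for k,v in m.items()})
E
```

```text
pics
{'t': 0.0, 'joint_positions': array([ 1.55458926e+00,  3.85525829e-01,  6.61724956e-03, -4.68029759e-04,
       -1.19396297e+00, -2.58618493e-01]), 'qd': array([-1.37400130e-03, -1.13356043e-03, -7.53103573e-04, -8.49270848e-05,
        5.75918907e-04,  1.49460232e-03]), 'joint_torque': array([-2.49475042e-04, -3.92285299e+01,  1.88401204e+01,  4.18619111e+00,
       -4.61751537e-03,  4.39745349e-06]), 'tool_pos': array([0.16943266, 0.60099749, 0.23024135]), 'eef_rot': array([ 1.05629670e-03,  9.90561323e-01, -1.37066192e-01, -9.04533066e-05]), 'force': array([ 0.44863637, -0.30889418,  0.29777975]), 'torque': array([0.08123986, 0.0142791 , 0.01027732]), 'grasp_force': 0.0, 'finger_gap': 0.08562194576487253}
scene {'fx': 535.3512015519824, 'fy': 535.3512015519824, 'cx': 283.4645814644675, 'cy': 208.84733965924758, 'cam_to_world': [[-0.0872, 0.5267, -0.8456, -0.9381], [-0.9962, -0.0406, 0.0774, 0.05], [0.0064, 0.8491, 0.5282, 0.9521], [0.0, 0.0, 0.0, 1.0]]}
top {'fx': 396.4209431786629, 'fy': 396.4209431786629, 'cx': 284.7919252300829, 'cy': 209.0781255690791, 'cam_to_world': [[0.1037, 0.7605, -0.641, -0.2092], [-0.9945, 0.0875, -0.0572, -0.1221], [0.0126, 0.6434, 0.7654, 0.9299], [0.0, 0.0, 0.0, 1.0]]}
{'fx': 303.53425272729163, 'fy': 303.53425272729163, 'cx': 277.7411738119566, 'cy': 202.4548963533967, 'T_tool_cam': [[0.0001, 0.9552, 0.2961, 0.0742], [1.0, -0.0001, 0.0001, 0.0012], [0.0002, 0.2961, -0.9552, -0.1422], [0.0, 0.0, 0.0, 1.0]]}
```

View pics/scene0.png

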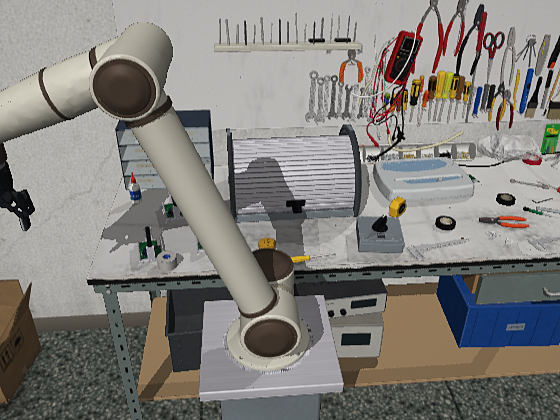

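View pics/top0.png

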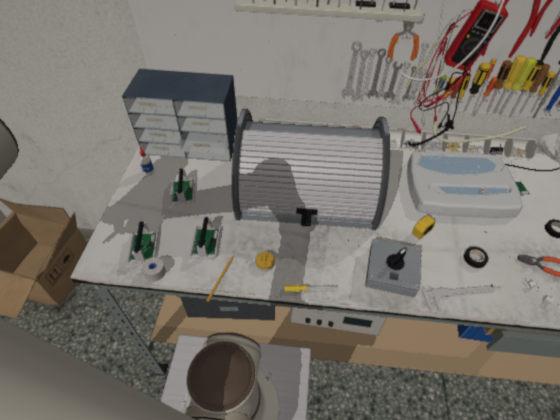

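The scene view shows the closed cabinet, with the tab at about (294,206). The top view shows three carriers at (182,187), (142,243) and (205,237). The spool is at (153,269), the tin at (265,260), the tape at (424,226), the selector at (394,264) and the tab at (306,215).

```bash
cat > h.py <<'E'
import numpy as np,cv2
from scipy.spatial.transform import Rotation as R
from rig import arm
def pose(s=None):
    s=s or arm.sense(); q=s['eef_rot']; T=np.eye(4); T[:3,:3]=R.from_quat([q[1],q[2],q[3],q[0]]).as_matrix(); T[:3,3]=s['tool_pos']; return T
def cam(n,T=None):
    m=arm.camera_model(n)
    C=np.array(m['cam_to_world']) if n!='wrist' else T@np.array(m['T_tool_cam'])
    return m,C
def ray(mc,p):
    m,C=mc; d=C[:3,:3]@np.array([(p[0]-m['cx'])/m['fx'],-(p[1]-m['cy'])/m['fy'],-1]); return C[:3,3],d/np.linalg.norm(d)
def onz(mc,p,z):
    o,d=ray(mc,p); return o+d*(z-o[2])/d[2]
def tri(rays):
    A=sum(np.eye(3)-np.outer(d,d) for o,d in rays); b=sum((np.eye(3)-np.outer(d,d))@o for o,d in rays); return np.linalg.solve(A,b)
def proj(mc,P):
    m,C=mc; q=np.linalg.inv(C)@np.r_[P,1]; return np.array([m['cx']-m['fx']*q[0]/q[2],m['cy']+m['fy']*q[1]/q[2]])
E
python3 - <<'E'
import cv2
a=cv2.imread('pics/top0.png')[100:300,115:445];cv2.imwrite('pics/c1.png',cv2.resize(a,None,fx=2.4,fy=2.4,interpolation=cv2.INTER_CUBIC))
a=cv2.imread('pics/scene0.png')[120:270,210:430];cv2.imwrite('pics/c2.png',cv2.resize(a,None,fx=3.6,fy=3.6,interpolation=cv2.INTER_CUBIC))
E
```

```text
(no output)
```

View pics/c1.png

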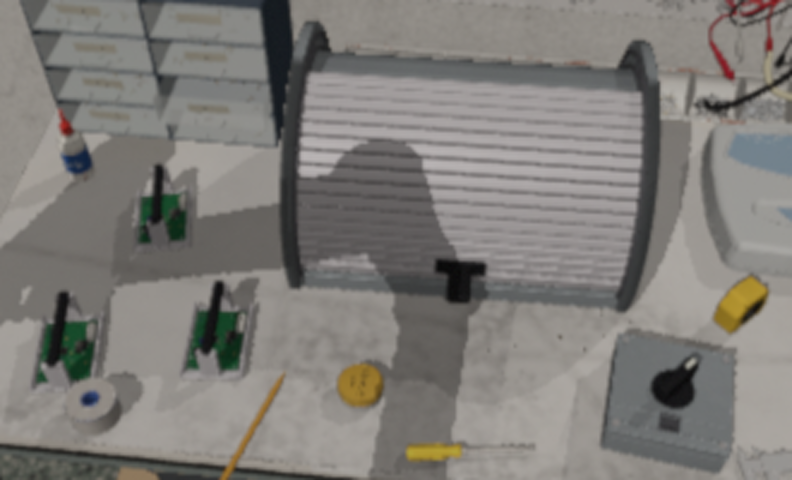

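View pics/c2.png

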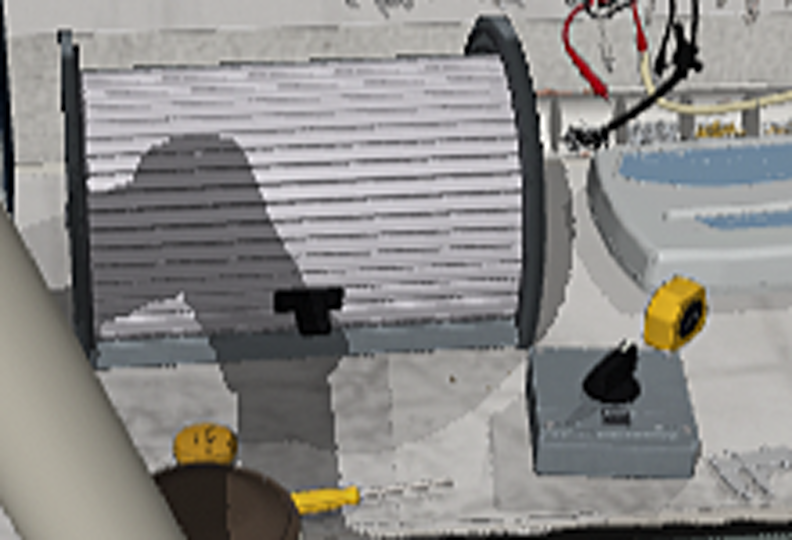

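The crops show the tab's end at c1 (458,294) and c2 (317,322). The sill runs from c2 (97,365) to (525,347). The selector window is at c1 (670,423) and the pointer tip at (692,362), facing roughly away from the window. The bars of the three carriers can be seen in c1.

```bash
python3 - <<'E'
from h import *
t=cam('top');s=cam('scene')
a=lambda u,v:(115+u/2.4,100+v/2.4)
b=lambda u,v:(210+u/3.6,120+v/3.6)
np.set_printoptions(precision=4,suppress=True)
P=lambda p,q:tri([ray(t,a(*p)),ray(s,b(*q))])
print('tabend',P((458,294),(317,322)),'plate',P((461,268),(308,300)))
print('window',P((670,423),(616,417)))
print('cheekL top',onz(t,a(297,285),0),onz(s,b(90,365),0)); print('cheekR',onz(t,a(622,308),0),onz(s,b(528,347),0))
print('boxcorners z48',[onz(t,a(*p),.048)[:2] for p in((620,332),(735,345),(725,462),(604,445))])
print('boxcorners z48 sc',[onz(s,b(*p),.048)[:2] for p in((532,350),(681,345),(696,443),(537,440))])
print('knob',onz(t,a(674,388),.07),'tip',onz(t,a(692,362),.08))
for n,(p,q) in dict(c1=((158,168),(154,224)),c2=((63,296),(53,366)),c3=((218,286),(208,346))).items():
    A=onz(t,a(*p),.056);B=onz(t,a(*q),.056);print(n,A,B,(A+B)/2,np.linalg.norm(A-B))
print('spool',onz(t,a(90,395),.034),'tin',onz(t,a(360,382),.02),'tape',onz(t,a(740,300),.05))
print(proj(t,[.17,.6,.23]))
E
```

```text
tabend [ 0.4692 -0.1225  0.0694] plate [ 0.5133 -0.1214  0.0644]
window [ 0.3399 -0.3584  0.0454]
cheekL top [0.5161 0.0806 0.    ] [0.5215 0.0738 0.    ]
cheekR [ 0.5258 -0.3228  0.    ] [ 0.5207 -0.3261  0.    ]
boxcorners z48 [array([ 0.4528, -0.3087]), array([ 0.4492, -0.4381]), array([ 0.2979, -0.4104]), array([ 0.304 , -0.2863])]
boxcorners z48 sc [array([ 0.4421, -0.3096]), array([ 0.44  , -0.4411]), array([ 0.2949, -0.4135]), array([ 0.3091, -0.2861])]
knob [ 0.3685 -0.3586  0.07  ] tip [ 0.3973 -0.3777  0.08  ]
c1 [0.6442 0.2826 0.056 ] [0.5475 0.2608 0.056 ] [0.5959 0.2717 0.056 ] 0.09912122265855464
c2 [0.4256 0.3342 0.056 ] [0.3304 0.3127 0.056 ] [0.378  0.3234 0.056 ] 0.0975759202370526
c3 [0.4605 0.1599 0.056 ] [0.3755 0.1512 0.056 ] [0.418  0.1555 0.056 ] 0.0854451206859143
spool [0.3118 0.2706 0.034 ] tin [ 0.3704 -0.0192  0.02  ] tape [ 0.514  -0.4508  0.05  ]
[-47.5936 256.8374]
```

```bash
cat >> h.py <<'E'
def Rt(yaw,tilt=0):
    "tool down, tool x at yaw (deg), z tipped forward by tilt (deg)"
    y,c=np.radians(yaw),np.cos(np.radians(yaw)); s=np.sin(y)
    D=np.array([[c,s,0],[s,-c,0],[0,0,-1.]])
    return D@R.from_euler('y',tilt,degrees=True).as_matrix()
def plan(p,Rg,T=None,step=.045,deg=4.5):
    "print rows (shift/50mm, turn/5deg in tool axes) along a straight line; returns end pose"
    T=pose() if T is None else T; p=np.array(p,float)
    w=R.from_matrix(T[:3,:3].T@Rg).as_rotvec(); n=int(max(np.ceil(np.linalg.norm(p-T[:3,3])/step),np.ceil(np.degrees(np.linalg.norm(w))/deg),1))
    A=T.copy(); out=[]
    for i in range(n):
        q=T[:3,3]+(p-T[:3,3])*(i+1)/n
        d=np.round(A[:3,:3].T@(q-A[:3,3])/.05,2); r=np.round(np.degrees(w)/n/5,2)
        out.append([*d.tolist(),*r.tolist()]); A[:3,3]+=A[:3,:3]@d*.05; A[:3,:3]=A[:3,:3]@R.from_rotvec(np.radians(r*5)).as_matrix()
    print(n); 
    for o in out: print(str([x+0. for x in o]).replace(' ','').replace('-0.0,','0,').replace('.0,',','))
    return A
E
python3 - <<'E'
from h import *
A=plan([.36,.25,.25],Rt(0))
plan([.4425,-.122,.137],Rt(0,30),A)
E
```

```text
9
[0.62,0.64,-0.04,0,0,-0.35]
[0.6,0.65,-0.04,0,0,-0.35]
[0.58,0.67,-0.05,0,0,-0.35]
[0.56,0.69,-0.04,0,0,-0.35]
[0.53,0.71,-0.04,0,0,-0.35]
[0.52,0.72,-0.04,0,0,-0.35]
[0.49,0.74,-0.05,0,0,-0.35]
[0.47,0.75,-0.04,0,0,-0.35]
[0.45,0.77,-0.04,0,0,-0.35]
9
[0.18,0.83,0.25,0,0.67,0.0]
[0.17,0.82,0.27,0,0.67,0.0]
[0.15,0.83,0.27,0,0.67,0.0]
[0.14,0.82,0.28,0,0.67,0.0]
[0.12,0.83,0.29,0,0.67,0.0]
[0.1,0.83,0.29,0,0.67,0.0]
[0.09,0.82,0.3,0,0.67,0.0]
[0.07,0.83,0.31,0,0.67,0.0]
[0.05,0.83,0.3,0,0.67,0.0]
```

Emit:
step_arm(series=[[[0.62, 0.64, -0.04, 0, 0, -0.35, 1], [0.6, 0.65, -0.04, 0, 0, -0.35, 1], [0.58, 0.67, -0.05, 0, 0, -0.35, 1], [0.56, 0.69, -0.04, 0, 0, -0.35, 1], [0.53, 0.71, -0.04, 0, 0, -0.35, 1], [0.52, 0.72, -0.04, 0, 0, -0.35, 1], [0.49, 0.74, -0.05, 0, 0, -0.35, 1], [0.47, 0.75, -0.04, 0, 0, -0.35, 1], [0.45, 0.77, -0.04, 0, 0, -0.35, 1]]])

```text
t: 1.0
tool_pos: [0.3604, 0.2487, 0.2503]
eef_rot: [0.0, 1.0, 0.001, -0.0]
force: [0.4, -0.1, -0.0]
finger_gap: 0.0855
grasp_force: 0.0
```

Emit:
step_arm(series=[[[0.18, 0.83, 0.25, 0, 0.67, 0, 1], [0.17, 0.82, 0.27, 0, 0.67, 0, 1], [0.15, 0.83, 0.27, 0, 0.67, 0, 1], [0.14, 0.82, 0.28, 0, 0.67, 0, 1], [0.12, 0.83, 0.29, 0, 0.67, 0, 1], [0.1, 0.83, 0.29, 0, 0.67, 0, 1], [0.09, 0.82, 0.3, 0, 0.67, 0, 1], [0.07, 0.83, 0.31, 0, 0.67, 0, 1], [0.05, 0.83, 0.3, 0, 0.67, 0, 1], [0, 0, 0, 0, 0, 0, 1]]])

```text
t: 2.0
tool_pos: [0.438, -0.1083, 0.1517]
eef_rot: [-0.004, 0.972, -0.003, 0.237]
force: [0.6, 0.5, 0.5]
finger_gap: 0.0853
grasp_force: 0.0
```

```bash
python3 - <<'E'
from h import *
T=pose();print(T.round(4).tolist());np.save('T1',T)
cv2.imwrite('pics/w1.png',arm.camera('wrist')[:,:,::-1])
c=cam('wrist',T);print(proj(c,[.483,-.122,.067]),proj(c,[.469,-.122,.067]))
E
```

```text
[[0.8877, -0.0035, 0.4603, 0.438], [-0.0076, -0.9999, 0.0071, -0.1083], [0.4603, -0.0098, -0.8877, 0.1517], [0.0, 0.0, 0.0, 1.0]]
[294.26149849 201.07573809] [294.48527952 217.97225078]
```

View pics/w1.png

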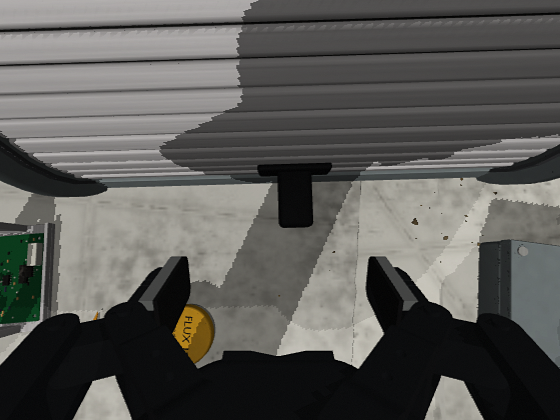

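The wrist view shows the tab between the open fingers, spanning columns 279–314 (centre 296) and ending at row 227. That agrees with the triangulated position to within about 3 px. The next move is the approach.

```bash
python3 - <<'E'
from h import *
T=pose();print(T.round(4)[:3,3], T[:3,2]);c=cam('wrist',T)
for p in((296,222),(296,200)): print(onz(c,p,.072))
plan([.490,-.1235,.051],Rt(0,30),step=.03)
E
```

```text
[ 0.4389 -0.1068  0.1527] [ 0.46181116  0.00810251 -0.88694126]
[ 0.46638291 -0.12145502  0.072     ]
[ 0.48428508 -0.12165014  0.072     ]
4
[-0.01,0.09,0.57,-0.02,0.12,-0.01]
[-0.01,0.09,0.57,-0.02,0.12,-0.01]
[-0.02,0.08,0.56,-0.02,0.12,-0.01]
[-0.03,0.09,0.57,-0.02,0.12,-0.01]
```

Emit:
step_arm(series=[[[-0.01, 0.08, 0.57, -0.02, 0.12, -0.01, 1], [-0.01, 0.08, 0.57, -0.02, 0.12, -0.01, 1], [-0.02, 0.08, 0.56, -0.02, 0.12, -0.01, 1], [-0.03, 0.08, 0.57, -0.02, 0.12, -0.01, 1], [0, 0, 0, 0, 0, 0, 1], [0, 0, 0, 0, 0, 0, -1], [0, 0, 0, 0, 0, 0, -1], [0, 0, 0, 0, 0, 0, -1], [0, 0, 0, 0, 0, 0, -1], [0, 0, 0, 0, 0, 0, -1]]], squeeze=50)

```text
t: 3.05
tool_pos: [0.4929, -0.1352, 0.077]
eef_rot: [-0.026, 0.968, 0.009, 0.251]
force: [-4.9, 13.2, 19.8]
finger_gap: 0.0122
grasp_force: 11.1
```

```bash
python3 - <<'E'
from h import *
s=arm.sense();print(s['force'],s['joint_positions'],s['tool_pos'])
a=arm.camera('wrist')[:,:,::-1];b=arm.camera('scene')[:,:,::-1][120:270,210:410]
cv2.imwrite('pics/w2.png',np.hstack([cv2.resize(a,(440,330)),cv2.resize(b,(360,330))]))
E
```

```text
[-4.86065089 13.19795042 19.77904022] [-0.0099249   0.25122322 -0.66393421 -0.38353278 -0.16112817  1.96323505] [ 0.49290779 -0.13521697  0.07704732]
```

View pics/w2.png

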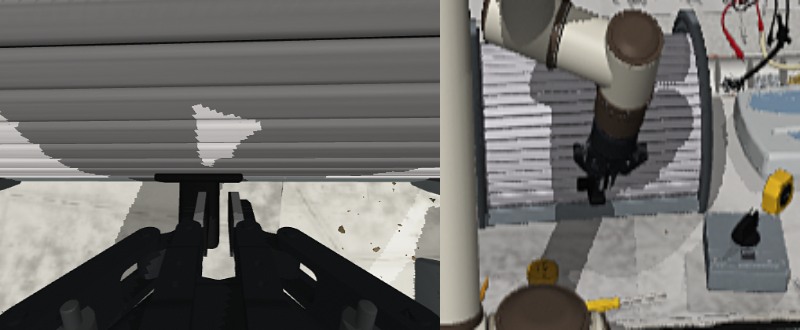

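The wrist picture shows the closed fingers beside and above the tab, at about (215,210) in the left panel. Joint 5 reads −0.161, so it stopped the tool at its limit. I'll back off and use less tilt.

Emit:
step_arm(series=[[[-0.2, 0, -0.5, 0, 0, 0, -0.8], [-0.2, 0, -0.6, 0, -0.5, 0, -0.8], [0, 0, -0.6, 0, -0.5, 0, 0], [0, 0, -0.2, 0, -0.5, 0, 1], [0, 0, 0, 0, -0.5, 0, 1], [0, 0, 0, 0, -0.5, 0, 1], [0, 0, 0, 0, 0, 0, 1]]])

```text
t: 3.85
tool_pos: [0.4296, -0.1419, 0.148]
eef_rot: [-0.024, 0.99, 0.011, 0.14]
force: [0.5, -0.2, 0.0]
finger_gap: 0.0801
grasp_force: 0.0
```

```bash
python3 - <<'E'
from h import *
s=arm.sense();T=pose(s);print(s['joint_positions'].round(3),T.round(3)[:3,3], T[:3,2],s['force'],s['finger_gap'])
A=plan([.465,-.1215,.126],Rt(0,15),step=.03)
print(T[:3,0],T[:3,1])
plan([.486,-.1215,.0485],Rt(0,15),A,step=.03)
E
```

```text
[ 0.006  0.071 -0.653 -0.092 -0.568  1.658] [ 0.43  -0.142  0.148] [ 0.27603952  0.05086382 -0.95979949] [ 0.53460085 -0.23317704  0.00842583] 0.08006969114399472
2
[0.28,-0.18,0.32,-0.29,-0.11,0.09]
[0.29,-0.2,0.31,-0.29,-0.11,0.09]
[0.96071026 0.01547455 0.27712152] [ 0.02894793 -0.99858571 -0.0445938 ]
3
[0,0,0.54,0,0,0.0]
[0,0,0.53,0,0,0.0]
[0,0,0.54,0,0,0.0]
```

Emit:
step_arm(series=[[[0.28, -0.18, 0.32, -0.29, -0.11, 0.09, 1], [0.29, -0.2, 0.31, -0.29, -0.11, 0.09, 1], [0, 0, 0, 0, 0, 0, 1], [0, 0, 0, 0, 0, 0, 1]]])

```text
t: 4.25
tool_pos: [0.4633, -0.1212, 0.1241]
eef_rot: [-0.001, 0.992, -0.0, 0.128]
force: [-0.6, 0.1, -0.9]
finger_gap: 0.0851
grasp_force: 0.0
```

```bash
python3 - <<'E'
from h import *
s=arm.sense();T=pose(s);print(s['joint_positions'].round(3),T.round(3)[:3,3], T[:3,2],s['finger_gap'])
plan([.486,-.1215,.0485],Rt(0,15),step=.03)
a=arm.camera('wrist');c=cam('wrist',T)
g=cv2.cvtColor(a,cv2.COLOR_RGB2GRAY)
print(proj(c,[.481,-.1215,.067]))
v=int(proj(c,[.475,-.1215,.072])[1]);print(v,[i for i in range(200,370) if g[v,i]<45][:1],[i for i in range(200,370) if g[v,i]<45][-1:])
E
```

```text
[ 0.1    0.15  -0.685  0.052 -0.48   1.428] [ 0.463 -0.121  0.124] [ 0.25421356  0.00142939 -0.96714705] 0.08510643386622611
3
[0.02,0,0.53,-0.01,0.02,0.0]
[0.02,0.01,0.52,-0.01,0.02,0.0]
[0.01,0,0.53,-0.01,0.02,0.0]
[277.23439211 214.03450575]
223 [259] [298]
```

Emit:
step_arm(series=[[[0.02, 0, 0.53, 0, 0.02, 0, 1], [0.02, 0.01, 0.52, 0, 0.02, 0, 1], [0.01, 0, 0.53, 0, 0.02, 0, 1], [0, 0, 0, 0, 0, 0, 1], [0, 0, 0, 0, 0, 0, -1], [0, 0, 0, 0, 0, 0, -1], [0, 0, 0, 0, 0, 0, -1], [0, 0, 0, 0, 0, 0, -1]]])

```text
t: 5.1
tool_pos: [0.4874, -0.122, 0.0499]
eef_rot: [-0.001, 0.991, -0.001, 0.132]
force: [-5.3, 11.1, 10.8]
finger_gap: 0.0285
grasp_force: 9.6
```

```bash
python3 - <<'E'
from h import *
s=arm.sense();T=pose(s);print(s['joint_positions'].round(3),T.round(4)[:3,3], T[:3,2],s['finger_gap'],s['grasp_force'],s['force'])
# arc about axis; grasp point G=TCP-.019z ; fixed orientation
G=T[:3,3]-.019*T[:3,2]; 
ax=np.array([.671,.08]); r0=np.array([G[0]-ax[0],G[2]-ax[1]]); r=np.hypot(*r0);a0=np.arctan2(r0[1],-r0[0]);print(r,a0)
p=r0.copy();tot=0
for a in np.arange(a0+.12,a0+1.33,.12):
    q=r*np.array([-np.cos(a),np.sin(a)]);d=T[:3,:3].T@np.array([q[0]-p[0],0,q[1]-p[1]])/.05;print(round(a-a0,2),d.round(2));p=q
E
```

```text
[ 0.091  0.317 -0.739  0.091 -0.25   1.393] [ 0.4874 -0.122   0.0499] [ 0.26251461  0.0013203  -0.96492711] 0.02847465907350719 9.621844589710236 [-5.28103457 11.05519363 10.79529617]
0.18891257638000197 -0.06238856593391964
0.12 [ 0.12 -0.   -0.44]
0.24 [ 0.17 -0.   -0.42]
0.36 [ 0.22 -0.   -0.4 ]
0.48 [ 0.26 -0.   -0.37]
0.6 [ 0.31 -0.   -0.33]
0.72 [ 0.34 -0.   -0.29]
0.84 [ 0.38 -0.   -0.25]
0.96 [ 0.4 -0.  -0.2]
1.08 [ 0.43 -0.   -0.15]
1.2 [ 0.44 -0.   -0.1 ]
1.32 [ 0.45 -0.   -0.05]
```

Emit:
step_arm(series=[[[0, 0, 0, 0, 0, 0, -1], [0.12, 0, -0.44, 0, 0, 0, -1], [0.17, 0, -0.42, 0, 0, 0, -1], [0.22, 0, -0.4, 0, 0, 0, -1], [0.26, 0, -0.37, 0, 0, 0, -1], [0.31, 0, -0.33, 0, 0, 0, -1], [0.34, 0, -0.29, 0, 0, 0, -1], [0, 0, 0, 0, 0, 0, -1]]], squeeze=60)

```text
t: 5.9
tool_pos: [0.5263, -0.1209, 0.1768]
eef_rot: [-0.001, 0.991, 0.0, 0.131]
force: [-1.5, 5.4, -0.6]
finger_gap: 0.0271
grasp_force: 63.2
```

```bash
python3 - <<'E'
from h import *
s=arm.sense();T=pose(s);print(s['joint_positions'].round(3),T.round(4)[:3,3], T[:3,2],s['finger_gap'],s['grasp_force'],s['force'])
G=T[:3,3]-.019*T[:3,2];ax=np.array([.671,.08]); r0=np.array([G[0]-ax[0],G[2]-ax[1]]); r=np.hypot(*r0);a0=np.arctan2(r0[1],-r0[0]);print(r,a0)
E
```

```text
[ 0.086  0.176 -0.477  0.032 -0.656  1.463] [ 0.5263 -0.1209  0.1768] [ 0.25914005  0.00282971 -0.96583561] 0.02710243579938265 63.24286937713623 [-1.51008627  5.38083077 -0.63124271]
0.18882774139841202 0.6557954265792704
```

Joint is about 0.73 and the grip is following the arc, so I'll continue to about 1.3, release and back off upward.

Emit:
step_arm(series=[[[0.38, 0, -0.25, 0, 0, 0, -1], [0.4, 0, -0.2, 0, 0, 0, -1], [0.43, 0, -0.15, 0, 0, 0, -1], [0.44, 0, -0.1, 0, 0, 0, -1], [0.45, 0, -0.05, 0, 0, 0, -1], [0.3, 0, 0, 0, 0, 0, -1], [0, 0, 0, 0, 0, 0, -1]]])

```text
t: 6.6
tool_pos: [0.633, -0.1185, 0.2419]
eef_rot: [-0.003, 0.991, -0.0, 0.13]
force: [0.4, 12.9, -1.4]
finger_gap: 0.0268
grasp_force: 65.3
```

```bash
python3 - <<'E'
from h import *
s=arm.sense();T=pose(s);print(s['joint_positions'].round(3),T.round(4)[:3,3], T[:3,2],s['finger_gap'],s['grasp_force'],s['force'])
G=T[:3,3]-.019*T[:3,2];ax=np.array([.671,.08]); r0=np.array([G[0]-ax[0],G[2]-ax[1]]); r=np.hypot(*r0);a0=np.arctan2(r0[1],-r0[0]);print(r,a0)
E
```

```text
[ 0.071  0.289 -0.138  0.015 -0.883  1.491] [ 0.633  -0.1185  0.2419] [ 0.25816611  0.00660458 -0.96607797] 0.026783898894941396 65.32383620738983 [ 0.40422224 12.92351481 -1.35437359]
0.1852534581295331 1.3368162476139558
```

Emit:
step_arm(series=[[[0, 0, 0, 0, 0, 0, 1], [0, 0, 0, 0, 0, 0, 1], [0, 0, 0, 0, 0, 0, 1], [0, 0, 0, 0, 0, 0, 1], [-0.1, 0, -0.5, 0, 0, 0, 1], [-0.2, 0, -0.8, 0, 0, 0, 1], [-0.5, 0, -0.6, 0, -0.5, 0, 1], [-0.9, 0, 0, 0, -0.5, 0, 1], [-0.9, 0, 0, 0, -0.5, 0, 1], [-0.5, 0, 0, 0, -0.5, 0, 1]]])

```text
t: 7.6
tool_pos: [0.4526, -0.1227, 0.3036]
eef_rot: [-0.001, 0.999, -0.001, 0.043]
force: [-0.1, 0.5, 0.4]
finger_gap: 0.085
grasp_force: 0.0
```

```bash
python3 - <<'E'
from h import *
s=arm.sense();T=pose(s);print(s['joint_positions'].round(3),T.round(4).tolist(),s['finger_gap'])
a=arm.camera('top')[100:300,115:445];np.save('Tw3',T)
w=arm.camera('wrist')
cv2.imwrite('pics/c3.png',np.hstack([cv2.resize(a,(440,300)),cv2.resize(w,(360,300))])[:,:,::-1])
E
```

```text
[ 0.087  0.021 -0.283  0.006 -1.18   1.48 ] [[0.9962, -0.002, 0.0867, 0.4526], [-0.0022, -1.0, 0.0018, -0.1227], [0.0867, -0.002, -0.9962, 0.3036], [0.0, 0.0, 0.0, 1.0]] 0.0849666741234816
```

View pics/c3.png

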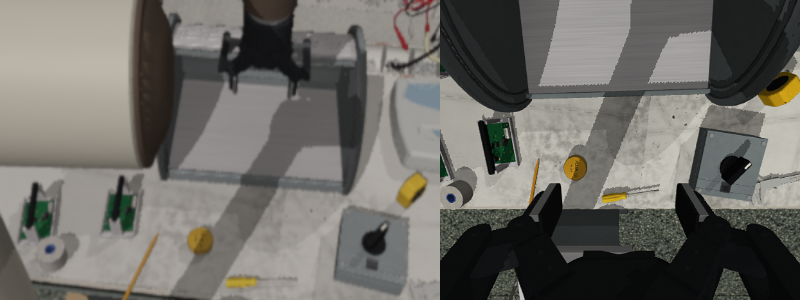

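The shutter stays up. In the wrist panel the open floor and sill span roughly (527–710, 95), with the selector on the right and carrier 3 on the left. I'll refine the cabinet yaw from the sill and check the carriers by colour.

```bash
python3 - <<'E'
from h import *
s=arm.sense();T=pose(s);w=arm.camera('wrist');cv2.imwrite('pics/w3.png',w[:,:,::-1]);c=cam('wrist',T)
np.set_printoptions(precision=4,suppress=True)
g=cv2.cvtColor(w,cv2.COLOR_RGB2GRAY).astype(int)
for u in (160,180,200,300,380,400): print(u,g[118:150,u].tolist())
for v in (100,110,120): print(v,g[v,100:160].tolist(),g[v,400:450].tolist())
E
```

```text
160 [156, 149, 153, 159, 160, 87, 91, 94, 91, 90, 94, 94, 93, 94, 93, 62, 70, 107, 104, 104, 106, 106, 110, 138, 171, 170, 167, 166, 163, 160, 158, 155]
180 [154, 155, 161, 163, 163, 89, 95, 95, 92, 93, 97, 94, 96, 93, 97, 59, 95, 103, 103, 105, 106, 106, 110, 172, 167, 167, 167, 166, 164, 162, 162, 156]
200 [154, 159, 162, 162, 160, 92, 97, 95, 93, 97, 97, 97, 96, 96, 76, 70, 107, 102, 102, 103, 102, 104, 137, 171, 167, 165, 160, 159, 160, 159, 156, 149]
300 [99, 96, 96, 100, 98, 94, 95, 97, 94, 96, 103, 86, 50, 62, 59, 59, 59, 59, 51, 65, 94, 92, 91, 90, 92, 93, 98, 97, 98, 96, 95, 92]
380 [89, 94, 94, 91, 94, 96, 95, 95, 94, 81, 53, 95, 95, 95, 98, 99, 97, 118, 174, 175, 172, 171, 171, 167, 165, 168, 169, 155, 166, 163, 158, 159]
400 [94, 95, 93, 91, 96, 94, 94, 94, 94, 47, 77, 100, 98, 100, 101, 104, 104, 53, 90, 175, 172, 150, 173, 163, 157, 158, 160, 160, 160, 162, 166, 166]
100 [30, 30, 29, 30, 30, 29, 31, 31, 29, 30, 30, 30, 31, 30, 30, 31, 30, 29, 29, 30, 30, 29, 30, 31, 29, 29, 31, 32, 30, 29, 30, 30, 29, 28, 53, 88, 92, 91, 92, 92, 91, 92, 92, 92, 92, 92, 92, 92, 93, 93, 9
[... 472 characters left out ...]
4, 94, 94, 96, 94, 94, 90, 147] [159, 159, 160, 160, 160, 160, 160, 160, 160, 158, 158, 158, 158, 159, 158, 161, 139, 69, 43, 46, 47, 46, 47, 48, 47, 46, 48, 48, 48, 48, 48, 48, 48, 46, 46, 46, 47, 47, 47, 47, 47, 47, 46, 46, 47, 48, 48, 47, 48, 48]
120 [32, 29, 29, 30, 29, 31, 30, 30, 29, 30, 30, 31, 30, 29, 30, 30, 29, 30, 31, 29, 31, 30, 30, 30, 30, 32, 31, 30, 32, 31, 32, 30, 30, 30, 29, 30, 26, 81, 91, 89, 90, 89, 89, 90, 89, 90, 90, 90, 90, 91, 90, 90, 91, 90, 88, 142, 154, 152, 152, 154] [93, 92, 91, 92, 92, 92, 93, 91, 92, 92, 91, 91, 92, 92, 92, 95, 56, 31, 28, 23, 20, 20, 27, 27, 30, 30, 31, 30, 29, 29, 31, 30, 31, 31, 31, 30, 29, 30, 30, 30, 30, 29, 30, 29, 30, 30, 30, 31, 30, 30]
```

```bash
python3 - <<'E'
from h import *
np.set_printoptions(precision=4,suppress=True)
T=pose();c=cam('wrist',T)
A=onz(c,(160,133.2),.03);B=onz(c,(400,127.3),.03);d=A-B;yaw=np.arctan2(-d[0],d[1]);print(A,B,yaw,np.degrees(yaw))
L=onz(c,(136.5,118),.014);Rr=onz(c,(416,118),.014);print(L,Rr,np.hypot(*(L-Rr)[:2]))
for z in(.0,.03):print(z,onz(c,(136.5,118),z),onz(c,(416,118),z))
e=np.array([np.cos(yaw),np.sin(yaw)]);n=np.array([-e[1],e[0]])
mid=(L+Rr)[:2]/2
y0=mid@n; x0=A[:2]@e+.151
C=e*x0+n*y0;print('cab',C, 'tab',C-.190*e,C-.204*e, 'off up tab',C+.02*e)
E
```

```text
[0.5227 0.0367 0.03  ] [ 0.53   -0.2886  0.03  ] 0.022332586854516265 1.2795629723731246
[0.5437 0.0739 0.014 ] [ 0.5431 -0.3161  0.014 ] 0.39002038747022333
0.0 [0.5446 0.0803 0.    ] [ 0.5439 -0.3222  0.    ]
0.03 [0.5427 0.0667 0.03  ] [ 0.5421 -0.3091  0.03  ]
cab [ 0.6772 -0.1181] tab [ 0.4873 -0.1223] [ 0.4733 -0.1226] off up tab [ 0.6972 -0.1176]
```

Cabinet centre is at (0.677, −0.118) with yaw 1.3°, and the floor width checks at 390 mm. I'll flip the tool half a turn so the camera stays outside the cabinet, and go over carrier 3.

```bash
python3 - <<'E'
from h import *
plan([.418,.155,.19],Rt(-172),deg=4.9)
E
```

```text
36
[-0.03,-0.15,0.06,-0.04,0,0.95]
[-0.04,-0.16,0.06,-0.04,0,0.95]
[-0.05,-0.14,0.06,-0.04,0,0.95]
[-0.06,-0.15,0.06,-0.04,0,0.95]
[-0.08,-0.14,0.06,-0.04,0,0.95]
[-0.08,-0.13,0.06,-0.04,0,0.95]
[-0.1,-0.12,0.06,-0.04,0,0.95]
[-0.11,-0.12,0.06,-0.04,0,0.95]
[-0.12,-0.1,0.06,-0.04,0,0.95]
[-0.12,-0.1,0.05,-0.04,0,0.95]
[-0.13,-0.09,0.06,-0.04,0,0.95]
[-0.14,-0.07,0.06,-0.04,0,0.95]
[-0.15,-0.06,0.05,-0.04,0,0.95]
[-0.15,-0.06,0.06,-0.04,0,0.95]
[-0.15,-0.03,0.06,-0.04,0,0.95]
[-0.16,-0.03,0.05,-0.04,0,0.95]
[-0.16,-0.02,0.06,-0.04,0,0.95]
[-0.15,0,0.05,-0.04,0,0.95]
[-0.16,0.02,0.06,-0.04,0,0.95]
[-0.16,0.02,0.06,-0.04,0,0.95]
[-0.15,0.04,0.05,-0.04,0,0.95]
[-0.15,0.05,0.06,-0.04,0,0.95]
[-0.15,0.06,0.06,-0.04,0,0.95]
[-0.14,0.08,0.05,-0.04,0,0.95]
[-0.13,0.08,0.06,-0.04,0,0.95]
[-0.13,0.1,0.06,-0.04,0,0.95]
[-0.12,0.1,0.05,-0.04,0,0.95]
[-0.1,0.12,0.06,-0.04,0,0.95]
[-0.1,0.12,0.06,-0.04,0,0.95]
[-0.09,0.13,0.06,-0.04,0,0.95]
[-0.08,0.14,0.06,-0.04,0,0.95]
[-0.06,0.14,0.06,-0.04,0,0.95]
[-0.06,0.15,0.06,-0.04,0,0.95]
[-0.04,0.15,0.06,-0.04,0,0.95]
[-0.03,0.15,0.06,-0.04,0,0.95]
[-0.01,0.16,0.06,-0.04,0,0.95]
```

Emit:
step_arm(series=[[[0, 0, 0, 0, -1, 0, 1], [0, 0, 0, 0, 0, 1, 1], [0, 0, 0, 0, 0, 1, 1], [0, 0, 0, 0, 0, 1, 1], [0, 0, 0, 0, 0, 1, 1], [0, 0, 0, 0, 0, 1, 1], [0, 0, 0, 0, 0, 1, 1], [0, 0, 0, 0, 0, 1, 1], [0, 0, 0, 0, 0, 1, 1], [0, 0, 0, 0, 0, 1, 1]]])

```text
t: 8.75
tool_pos: [0.4573, -0.1225, 0.3035]
eef_rot: [-0.001, 0.923, -0.385, 0.001]
force: [-0.0, -0.6, -0.2]
finger_gap: 0.0854
grasp_force: 0.0
```

Emit:
step_arm(series=[[[0, 0, 0, 0, 0, 1, 1], [0, 0, 0, 0, 0, 1, 1], [0, 0, 0, 0, 0, 1, 1], [0, 0, 0, 0, 0, 1, 1], [0, 0, 0, 0, 0, 1, 1], [0, 0, 0, 0, 0, 1, 1], [0, 0, 0, 0, 0, 1, 1], [0, 0, 0, 0, 0, 1, 1], [0, 0, 0, 0, 0, 1, 1], [0, 0, 0, 0, 0, 1, 1]]])

```text
t: 9.75
tool_pos: [0.4573, -0.1225, 0.3035]
eef_rot: [0.001, -0.674, 0.739, -0.0]
force: [-0.2, 0.1, -0.4]
finger_gap: 0.0854
grasp_force: 0.0
```

Emit:
step_arm(series=[[[0, 0, 0, 0, 0, 1, 1], [0, 0, 0, 0, 0, 1, 1], [0, 0, 0, 0, 0, 1, 1], [0, 0, 0, 0, 0, 1, 1], [0, 0, 0, 0, 0, 1, 1], [0, 0, 0, 0, 0, 1, 1], [0, 0, 0, 0, 0, 1, 1], [0, 0, 0, 0, 0, 1, 1], [0, 0, 0, 0, 0, 1, 1], [0, 0, 0, 0, 0, 1, 1]]])

```text
t: 10.75
tool_pos: [0.4573, -0.1225, 0.3035]
eef_rot: [0.001, -0.298, 0.954, 0.0]
force: [0.2, -0.8, -0.5]
finger_gap: 0.0853
grasp_force: 0.0
```

Emit:
step_arm(series=[[[0, 0, 0, 0, 0, 1, 1], [0, 0, 0, 0, 0, 1, 1], [0, 0, 0, 0, 0, 1, 1], [0, 0, 0, 0, 0, 1, 1], [0, 0, 0, 0, 0, 1, 1], [0, 0, 0, 0, 0, 0, 1]]])

```text
t: 11.35
tool_pos: [0.4571, -0.1225, 0.3035]
eef_rot: [0.001, -0.087, 0.996, 0.0]
force: [0.7, 0.9, -0.0]
finger_gap: 0.0854
grasp_force: 0.0
```

```bash
python3 - <<'E'
from h import *
s=arm.sense();print(s['joint_positions'].round(2),s['tool_pos'])
plan([.418,.155,.19],Rt(-172),deg=4.9)
E
```

```text
[ 0.08  0.07 -0.22 -0.   -1.27 -1.48] [ 0.45713284 -0.12249443  0.3034589 ]
7
[-0.03,0.8,0.32,0,0,0.06]
[-0.02,0.8,0.33,0,0,0.06]
[-0.02,0.8,0.32,0,0,0.06]
[-0.01,0.8,0.33,0,0,0.06]
[-0.01,0.8,0.32,0,0,0.06]
[0,0.8,0.33,0,0,0.06]
[0,0.8,0.32,0,0,0.06]
```

Emit:
step_arm(series=[[[-0.03, 0.8, 0.32, 0, 0, 0.06, 1], [-0.02, 0.8, 0.33, 0, 0, 0.06, 1], [-0.02, 0.8, 0.32, 0, 0, 0.06, 1], [-0.01, 0.8, 0.33, 0, 0, 0.06, 1], [-0.01, 0.8, 0.32, 0, 0, 0.06, 1], [0, 0.8, 0.33, 0, 0, 0.06, 1], [0, 0.8, 0.32, 0, 0, 0.06, 1], [0, 0, 0, 0, 0, 0, 1]]])

```text
t: 12.15
tool_pos: [0.4162, 0.1583, 0.1885]
eef_rot: [-0.0, -0.072, 0.997, 0.0]
force: [-0.2, -0.6, 0.3]
finger_gap: 0.0854
grasp_force: 0.0
```

```bash
python3 - <<'E'
from h import *
s=arm.sense();T=pose(s);print(s['joint_positions'].round(2),T.round(4)[:3,3],T[:3,0])
w=arm.camera('wrist');t=arm.camera('top');np.save('Tw4',T)
cv2.imwrite('pics/w4.png',w[:,:,::-1]);cv2.imwrite('pics/t4.png',t[:,:,::-1])
E
```

```text
[ 0.73  0.12 -0.48 -0.   -0.98 -2.16] [0.4162 0.1583 0.1885] [-9.89693684e-01 -1.43198402e-01  7.93747212e-04]
```

View pics/w4.png

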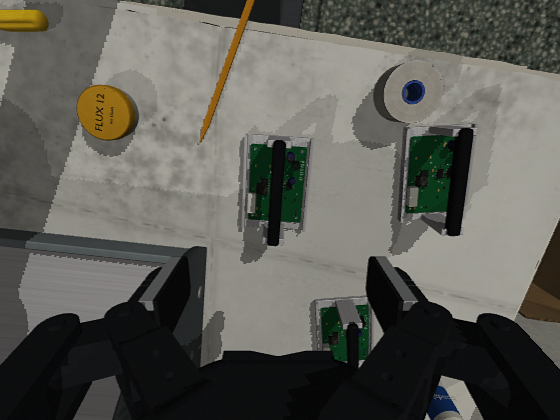

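The wrist view shows carrier 3's bar from (279,141) to (273,244), carrier 2's bar from (466,130) to (453,235) and carrier 1's bar at about (352,340). The spool is at (410,92) and the tin at (107,112).

```bash
cat >> h.py <<'E'
def bar(w,seed,half=75):
    "dark bar blob near a pixel: centre and its two ends"
    hsv=cv2.cvtColor(w,cv2.COLOR_RGB2HSV); m=(hsv[:,:,2]<55).astype(np.uint8)
    m=cv2.morphologyEx(m,cv2.MORPH_OPEN,np.ones((5,5)))
    n,l,st,ce=cv2.connectedComponentsWithStats(m)
    best=min((i for i in range(1,n) if 300<st[i,4]<12000),key=lambda i:np.min(np.hypot(*(np.argwhere(l==i)[:,::-1]-np.array(seed)).T)))
    c,(a,b),th=cv2.minAreaRect(np.argwhere(l==best)[:,::-1].astype(np.float32)); bx=cv2.boxPoints((c,(a,b),th))
    k=[(bx[i]+bx[(i+1)%4])/2 for i in range(4)]
    p=(k[0],k[2]) if np.linalg.norm(k[0]-k[2])>np.linalg.norm(k[1]-k[3]) else (k[1],k[3])
    return np.array(c),*sorted(p,key=lambda q:q[1]),(a,b)
def carr(c,b,z=.056):
    A=onz(c,b[1],z);B=onz(c,b[2],z);M=(A+B)/2;d=A-B
    if d[0]<0:d=-d
    return M,np.degrees(np.arctan2(d[1],d[0])),np.linalg.norm(d)
E
python3 - <<'E'
from h import *
np.set_printoptions(precision=4,suppress=True)
T=np.load('Tw4.npy');c=cam('wrist',T);w=cv2.imread('pics/w4.png')[:,:,::-1].copy()
t=cv2.imread('pics/t4.png')[:,:,::-1].copy();ct=cam('top')
for n,sd in dict(c3=(276,190),c2=(460,180)).items():
    b=bar(w,sd);print(n,b);r=carr(c,b);print(r)
    sd2=proj(ct,r[0]);bt=bar(t,sd2);print('top',sd2,bt)
M,yaw,_=carr(c,bar(w,(276,190)))
plan([M[0],M[1],.11],Rt(yaw-180))
E
```

```text
c3 (array([275.5, 192.5]), array([275.5, 140. ], dtype=float32), array([275.5, 245. ], dtype=float32), (105.0, 53.0))
(array([0.4172, 0.1558, 0.056 ]), np.float64(8.112001671392965), np.float64(0.10238672237552475))
top [203.6395 231.5639] (array([239.068, 174.876]), array([246.228, 135.496], dtype=float32), array([231.908, 214.256], dtype=float32), (16.368019104003906, 80.0512466430664))
c2 (array([451.3697, 180.4253]), array([458.9529, 126.5849], dtype=float32), array([443.7865, 234.2657], dtype=float32), (31.003854751586914, 108.74361419677734))
(array([0.3824, 0.3156, 0.056 ]), np.float64(10.054892326749552), np.float64(0.10255601705602667))
top [142.5952 236.4554] (array([188.5451, 169.9959]), array([220.1926, 167.1188], dtype=float32), array([156.8975, 172.8729], dtype=float32), (38.65876770019531, 63.55609893798828))
2
[0,0,0.8,0,0.01,-0.01]
[0,0,0.8,0,0.01,-0.01]
```

```bash
sed -i 's/(hsv\[:,:,2\]<55)/(hsv[:,:,2]<34)/; s/np.ones((5,5))/np.ones((7,5))/' h.py; python3 - <<'E'
from h import *
np.set_printoptions(precision=4,suppress=True)
T=np.load('Tw4.npy');c=cam('wrist',T);w=cv2.imread('pics/w4.png')[:,:,::-1].copy()
for sd,h in (((276,190),((279,141),(273,244))),((460,180),((466,130),(453,235)))):
    b=bar(w,sd);print(b[1:],carr(c,b)); print(carr(c,(0,*h)))
M,yaw,_=carr(c,(0,(279,141),(273,244)))
plan([M[0],M[1],.13],Rt(yaw-180))
E
```

```text
(array([279.1446, 139.8969], dtype=float32), array([273.2985, 245.1277], dtype=float32), (14.366735458374023, 105.3930435180664)) (array([0.4171, 0.1563, 0.056 ]), np.float64(5.084143179780125), np.float64(0.10277065392172247))
(array([0.417 , 0.1561, 0.056 ]), np.float64(4.923132163014646), np.float64(0.10059349758596403))
(array([461.677 , 127.0846], dtype=float32), array([448.2, 234.9], dtype=float32), (23.44256591796875, 108.65442657470703)) (array([0.3824, 0.3191, 0.056 ]), np.float64(11.143153434195645), np.float64(0.10288255165962455))
(array([0.3831, 0.3237, 0.056 ]), np.float64(11.474087239864282), np.float64(0.10051571131182382))
2
[0,0,0.6,0,0.01,0.31]
[0,0,0.6,0,0.01,0.31]
```

Emit:
step_arm(series=[[[0, 0, 0.6, 0, 0.01, 0.31, 0.4], [0, 0, 0.6, 0, 0.01, 0.31, 0.4], [0, 0, 0, 0, 0, 0, 0.4], [0, 0, 0, 0, 0, 0, 0.4]]])

```text
t: 12.65
tool_pos: [0.4177, 0.1546, 0.1312]
eef_rot: [0.0, -0.041, 0.999, 0.001]
force: [-0.5, -0.0, 0.5]
finger_gap: 0.06
grasp_force: 0.0
```

```bash
python3 - <<'E'
from h import *
np.set_printoptions(precision=4,suppress=True)
T0=np.load('Tw4.npy');c0=cam('wrist',T0);w0=cv2.imread('pics/w4.png')[:,:,::-1].copy();b0=bar(w0,(276,190))
s=arm.sense();T=pose(s);w=arm.camera('wrist');c=cam('wrist',T);cv2.imwrite('pics/w5.png',w[:,:,::-1])
b=bar(w,proj(c,[.417,.156,.056]));print(s['finger_gap'],b,carr(c,b))
print('ends',tri([ray(c0,b0[1]),ray(c,b[1])]),tri([ray(c0,b0[2]),ray(c,b[2])]))
M,yaw,_=carr(c,b)
plan([M[0],M[1],.031],Rt(yaw-180))
E
```

```text
0.0599984594625317 (array([280.5, 210.5]), array([280.5, 147. ], dtype=float32), array([280.5, 274. ], dtype=float32), (127.0, 17.0)) (array([0.4173, 0.1561, 0.056 ]), np.float64(4.898347470296163), np.float64(0.10185614749405879))
ends [0.3637 0.1513 0.08  ] [0.4696 0.1608 0.0534]
3
[0.01,0.01,0.67,0.01,0.01,-0.01]
[0,0,0.67,0.01,0.01,-0.01]
[0.01,0.01,0.68,0.01,0.01,-0.01]
```

Emit:
step_arm(series=[[[0.01, 0.01, 0.67, 0, 0.01, 0, 0.4], [0, 0, 0.67, 0, 0.01, 0, 0.4], [0.01, 0.01, 0.68, 0, 0.01, 0, 0.4], [0, 0, 0, 0, 0, 0, 0.4], [0, 0, 0, 0, 0, 0, -1], [0, 0, 0, 0, 0, 0, -1], [0, 0, 0, 0, 0, 0, -1], [0, 0, 0, 0, 0, 0, -1], [0, 0, 0, 0, 0, 0, -1]]], squeeze=60)

```text
t: 13.6
tool_pos: [0.4166, 0.157, 0.0312]
eef_rot: [0.0, -0.042, 0.999, 0.002]
force: [-0.5, -1.1, 7.6]
finger_gap: 0.011
grasp_force: 58.8
```

Emit:
step_arm(series=[[[0, 0, -0.3, 0, 0, 0, -1], [0, 0, -0.5, 0, 0, 0, -1], [0, 0, -0.5, 0, 0, 0, -1], [0, 0, 0, 0, 0, 0, -1]]])

```text
t: 14.0
tool_pos: [0.4176, 0.1576, 0.0977]
eef_rot: [0.002, -0.042, 0.999, 0.003]
force: [1.1, -0.3, -1.9]
finger_gap: 0.0109
grasp_force: 58.9
```

```bash
python3 - <<'E'
from h import *
s=arm.sense();print(s['joint_positions'].round(2),s['finger_gap'],s['grasp_force'],s['force'])
print(pose(s)[:3,:].round(3))
A=plan([.415,-.222,.10],Rt(-178.7))
plan([.601,-.218,.10],Rt(-178.7),A)
E
```

```text
[ 0.73  0.24 -0.6  -0.   -0.73 -2.21] 0.010867925994422874 58.87328803539276 [ 1.11274119 -0.26281744 -1.90051733]
[[-0.997 -0.083  0.003  0.418]
 [-0.083  0.997  0.006  0.158]
 [-0.004  0.006 -1.     0.098]]
9
[0.08,-0.84,-0.01,0.01,0,0.08]
[0.07,-0.84,-0.01,0.01,0,0.08]
[0.06,-0.84,-0.01,0.01,0,0.08]
[0.06,-0.84,-0.01,0.01,0,0.08]
[0.05,-0.85,0,0.01,0,0.08]
[0.05,-0.84,-0.01,0.01,0,0.08]
[0.04,-0.84,-0.01,0.01,0,0.08]
[0.03,-0.84,0,0.01,0,0.08]
[0.03,-0.85,-0.01,0.01,0,0.08]
5
[-0.74,0,0,0,0.01,0.0]
[-0.75,0,0.01,0,0.01,0.0]
[-0.74,0,0,0,0.01,0.0]
[-0.74,0.01,0,0,0.01,0.0]
[-0.75,0,0,0,0.01,0.0]
```

Emit:
step_arm(series=[[[0.08, -0.84, -0.01, 0.01, 0, 0.08, -1], [0.07, -0.84, -0.01, 0.01, 0, 0.08, -1], [0.06, -0.84, -0.01, 0.01, 0, 0.08, -1], [0.06, -0.84, -0.01, 0.01, 0, 0.08, -1], [0.05, -0.85, 0, 0.01, 0, 0.08, -1], [0.05, -0.84, -0.01, 0.01, 0, 0.08, -1], [0.04, -0.84, -0.01, 0.01, 0, 0.08, -1], [0.03, -0.84, 0, 0.01, 0, 0.08, -1], [0.03, -0.85, -0.01, 0.01, 0, 0.08, -1], [0, 0, 0, 0, 0, 0, -1]]])

```text
t: 15.0
tool_pos: [0.4122, -0.2273, 0.098]
eef_rot: [-0.002, -0.007, 1.0, -0.003]
force: [0.3, 0.1, -1.6]
finger_gap: 0.0109
grasp_force: 59.3
```

```bash
python3 - <<'E'
from h import *
s=arm.sense();print(s['joint_positions'].round(2),s['finger_gap'],s['grasp_force'],s['force'],s['tool_pos'])
A=plan([.599,-.218,.10],Rt(-178.7))
A=plan([.599,-.218,.047],Rt(-178.7),A,step=.03)
E
```

```text
[-0.15  0.28 -0.55  0.01 -0.75 -1.41] 0.010914331830588115 59.30810630321503 [ 0.32765209  0.07050312 -1.6215329 ] [ 0.41222913 -0.22728274  0.09798583]
5
[-0.75,0.03,-0.01,-0.02,-0.01,-0.02]
[-0.75,0.02,-0.01,-0.02,-0.01,-0.02]
[-0.74,0.03,-0.01,-0.02,-0.01,-0.02]
[-0.75,0.02,-0.01,-0.02,-0.01,-0.02]
[-0.75,0.02,-0.01,-0.02,-0.01,-0.02]
2
[0,0,0.53,0.01,0,0.0]
[0,0,0.53,0.01,0,0.0]
```

Emit:
step_arm(series=[[[-0.75, 0.03, -0.01, -0.02, -0.01, -0.02, -1], [-0.75, 0.02, -0.01, -0.02, -0.01, -0.02, -1], [-0.74, 0.03, -0.01, -0.02, -0.01, -0.02, -1], [-0.75, 0.02, -0.01, -0.02, -0.01, -0.02, -1], [-0.75, 0.02, -0.01, -0.02, -0.01, -0.02, -1], [0, 0, 0, 0, 0, 0, -1], [0, 0, 0.4, 0, 0, 0, -1], [0, 0, 0.4, 0, 0, 0, -1], [0, 0, 0, 0, 0, 0, -1]]])

```text
t: 15.9
tool_pos: [0.5962, -0.212, 0.0569]
eef_rot: [-0.004, -0.014, 1.0, 0.002]
force: [-0.9, -0.1, -2.6]
finger_gap: 0.0107
grasp_force: 59.2
```

```bash
python3 - <<'E'
from h import *
s=arm.sense();print(s['joint_positions'].round(2),s['finger_gap'],s['grasp_force'],s['force']);print(pose(s)[:3].round(4))
E
```

```text
[-0.09  0.56 -0.17 -0.   -0.84 -1.45] 0.010742234798554871 59.23594772815704 [-0.92071368 -0.11160574 -2.64475771]
[[-0.9996 -0.0278 -0.0076  0.5962]
 [-0.0278  0.9996  0.0042 -0.212 ]
 [ 0.0075  0.0044 -1.      0.0569]]
```

Emit:
step_arm(series=[[[0, -0.1, 0.1, 0, 0, 0, -1], [0, 0, 0.11, 0, 0, 0, -1], [0, 0, 0.02, 0, 0, 0, -1], [0, 0, 0, 0, 0, 0, -0.2], [0, 0, 0, 0, 0, 0, 0], [0, 0, 0, 0, 0, 0, 0], [0, 0, 0, 0, 0, 0, 0]]])

```text
t: 16.6
tool_pos: [0.6004, -0.2182, 0.0502]
eef_rot: [0.001, -0.014, 1.0, 0.001]
force: [0.5, 0.4, 0.2]
finger_gap: 0.0427
grasp_force: 0.0
```

Emit:
step_arm(series=[[[0, 0, -0.3, 0, 0, 0, 0], [0, 0, -0.6, 0, 0, 0, 0], [0, 0, -0.8, 0, 0, 0, 0], [0.4, 0, -0.8, 0, 0, 0, 0], [0.6, 0, 0, 0, 0, 0, 0], [0.8, 0, 0, 0, 0, 0, 0], [0.8, 0, 0, 0, 0, 0, 0], [0, 0, 0, 0, 0, 0, 0.4]]])

```text
t: 17.4
tool_pos: [0.4648, -0.2218, 0.1746]
eef_rot: [-0.001, -0.013, 1.0, 0.002]
force: [1.4, 0.7, -1.1]
finger_gap: 0.0563
grasp_force: 0.0
```

```bash
python3 - <<'E'
from h import *
s=arm.sense();T=pose(s);print(s['joint_positions'].round(2),s['finger_gap'],T[:3].round(3))
w=arm.camera('wrist');t=arm.camera('top')[100:300,115:445];np.save('Tw6',T);cv2.imwrite('pics/w6f.png',w[:,:,::-1])
cv2.imwrite('pics/w6.png',np.hstack([cv2.resize(t,(440,300)),cv2.resize(w,(360,300))])[:,:,::-1])
E
```

```text
[-0.13  0.25 -0.34 -0.   -0.98 -1.41] 0.056348482801365805 [[-1.    -0.027 -0.001  0.465]
 [-0.027  1.     0.003 -0.222]
 [ 0.001  0.003 -1.     0.175]]
```

View pics/w6.png

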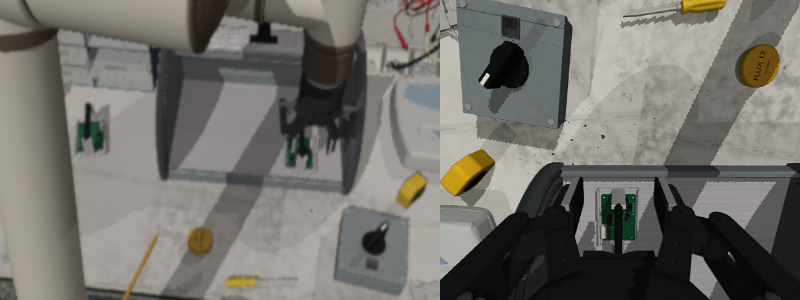

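Carrier 3 stands in the right-hand part of the cabinet. In the wrist panel the selector is well in view, with its window at about (511,27) and its pointer tip at (485,80). Next is carrier 1.

```bash
python3 - <<'E'
from h import *
A=plan([.43,.20,.20],Rt(-172))
plan([.58,.272,.20],Rt(-168),A)
E
```

```text
10
[0.06,0.85,-0.05,0,0,-0.13]
[0.04,0.84,-0.05,0,0,-0.13]
[0.04,0.85,-0.05,0,0,-0.13]
[0.02,0.85,-0.04,0,0,-0.13]
[0.02,0.85,-0.05,0,0,-0.13]
[0.01,0.85,-0.05,0,0,-0.13]
[-0.01,0.85,-0.05,0,0,-0.13]
[-0.01,0.84,-0.05,0,0,-0.13]
[-0.02,0.85,-0.05,0,0,-0.13]
[-0.03,0.85,-0.04,0,0,-0.13]
4
[-0.79,0.25,0,0,0.01,-0.19]
[-0.8,0.24,0,0,0.01,-0.19]
[-0.8,0.22,0,0,0.01,-0.19]
[-0.81,0.21,0,0,0.01,-0.19]
```

Emit:
step_arm(series=[[[0.06, 0.85, -0.05, 0, 0, -0.13, 0.4], [0.04, 0.84, -0.05, 0, 0, -0.13, 0.4], [0.04, 0.85, -0.05, 0, 0, -0.13, 0.4], [0.02, 0.85, -0.04, 0, 0, -0.13, 0.4], [0.02, 0.85, -0.05, 0, 0, -0.13, 0.4], [0.01, 0.85, -0.05, 0, 0, -0.13, 0.4], [-0.01, 0.85, -0.05, 0, 0, -0.13, 0.4], [-0.01, 0.84, -0.05, 0, 0, -0.13, 0.4], [-0.02, 0.85, -0.05, 0, 0, -0.13, 0.4], [-0.03, 0.85, -0.04, 0, 0, -0.13, 0.4]]])

```text
t: 18.5
tool_pos: [0.4307, 0.2033, 0.1997]
eef_rot: [0.002, -0.072, 0.997, 0.001]
force: [1.1, -0.6, 0.3]
finger_gap: 0.0599
grasp_force: 0.0
```

Emit:
step_arm(series=[[[-0.79, 0.25, 0, 0, 0, -0.19, 0.4], [-0.8, 0.24, 0, 0, 0, -0.19, 0.4], [-0.8, 0.22, 0, 0, 0, -0.19, 0.4], [-0.81, 0.21, 0, 0, 0, -0.19, 0.4], [0, 0, 0, 0, 0, 0, 0.4], [0, 0, 0, 0, 0, 0, 0.4]]])

```text
t: 19.1
tool_pos: [0.5811, 0.2729, 0.1979]
eef_rot: [-0.0, -0.104, 0.995, 0.0]
force: [-0.4, -0.1, -0.4]
finger_gap: 0.0597
grasp_force: 0.0
```

```bash
python3 - <<'E'
from h import *
np.set_printoptions(precision=4,suppress=True)
s=arm.sense();T=pose(s);print(s['joint_positions'].round(2),T[:3,3])
w=arm.camera('wrist');np.save('Tw7',T);cv2.imwrite('pics/w7.png',w[:,:,::-1]);c=cam('wrist',T)
for p in([.596,.272,.056],[.383,.322,.056]):
    print(proj(c,p));b=bar(w,proj(c,p));print(b[1:],carr(c,b))
E
```

```text
[ 0.69  0.44  0.   -0.   -1.14 -2.05] [0.5811 0.2729 0.1979]
[273.9903 206.0708]
(array([264., 160.], dtype=float32), array([264., 258.], dtype=float32), (98.0, 34.0)) (array([0.6035, 0.2635, 0.056 ]), np.float64(11.156137812346714), np.float64(0.10220640604040772))
[390.6632 -32.4018]
(array([389.6854,  -0.6966], dtype=float32), array([385.3978,  44.3236], dtype=float32), (17.160446166992188, 45.223941802978516)) (array([0.42  , 0.3315, 0.056 ]), np.float64(11.901562618441043), np.float64(0.0329297650276374))
```

View pics/w7.png

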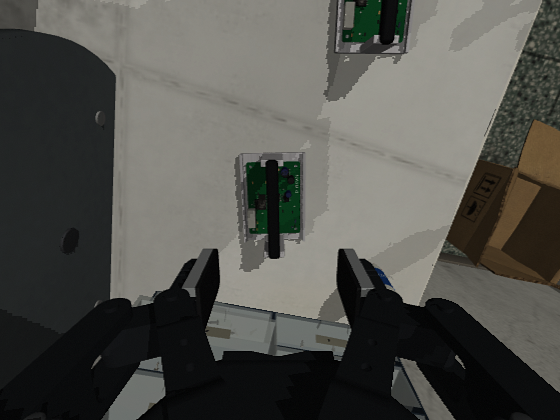

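Carrier 1's bar runs from (272,161) to (274,258). A glue bottle shows behind the right finger at about (385,275), so I'll check the clearance.

```bash
python3 - <<'E'
from h import *
np.set_printoptions(precision=4,suppress=True)
T=np.load('Tw7.npy');c=cam('wrist',T)
r=carr(c,(0,(272,161),(274,258)));print(r)
print('bottle',onz(c,(385,275),.03),onz(c,(385,275),.06), 'top view base',onz(cam('top'),(148,173),0))
t=cam('top');b=(115+158/2.4,100+168/2.4)
print('height by two views: far end',tri([ray(t,b),ray(c,(274,258))]),'near',tri([ray(t,(115+154/2.4,100+224/2.4)),ray(c,(272,161))]))
M,yaw,_=r
A=plan([M[0],M[1],.12],Rt(yaw-180));plan([M[0],M[1],.031],Rt(yaw-180),A)
E
```

```text
(array([0.6022, 0.2723, 0.056 ]), np.float64(12.780124105575005), np.float64(0.10126857123596265))
bottle [0.6598 0.416  0.03  ] [0.6449 0.4006 0.06  ] top view base [0.6726 0.4118 0.    ]
height by two views: far end [0.6551 0.2858 0.0465] near [0.5531 0.2623 0.0504]
2
[-0.21,-0.05,0.79,0.01,0,-0.08]
[-0.22,-0.05,0.78,0.01,0,-0.08]
2
[0,0,0.89,0,0,0.0]
[0.01,0.01,0.89,0,0,0.0]
```

Emit:
step_arm(series=[[[-0.21, -0.05, 0.79, 0, 0, -0.08, 0.3], [-0.22, -0.05, 0.78, 0, 0, -0.08, 0.3], [0, 0, 0, 0, 0, 0, 0.3], [0, 0, 0.6, 0, 0, 0, 0.3], [0, 0, 0.6, 0, 0, 0, 0.3], [0, 0, 0.58, 0, 0, 0, 0.3], [0, 0, 0, 0, 0, 0, 0.3]]])

```text
t: 19.85
tool_pos: [0.6002, 0.2709, 0.0303]
eef_rot: [-0.002, -0.111, 0.994, -0.0]
force: [-0.2, -0.2, -0.6]
finger_gap: 0.0553
grasp_force: 0.0
```

Emit:
step_arm(series=[[[0, 0, 0, 0, 0, 0, -1], [0, 0, 0, 0, 0, 0, -1], [0, 0, 0, 0, 0, 0, -1], [0, 0, 0, 0, 0, 0, -1], [0, 0, 0, 0, 0, 0, -1], [0, 0, -0.3, 0, 0, 0, -1], [0, 0, -0.5, 0, 0, 0, -1], [0, 0, -0.6, 0, 0, 0, -1], [0, 0, 0, 0, 0, 0, -1]]])

```text
t: 20.75
tool_pos: [0.6052, 0.2735, 0.1078]
eef_rot: [0.005, -0.111, 0.994, 0.003]
force: [0.8, 0.4, -1.2]
finger_gap: 0.0105
grasp_force: 58.7
```

```bash
python3 - <<'E'
from h import *
s=arm.sense();T=pose(s);print(s['joint_positions'].round(2),s['finger_gap'],s['grasp_force'],s['force']);print(T[:3].round(4))
A=plan([.41,.22,.10],Rt(-174));A=plan([.415,-.122,.10],Rt(-178.7),A)
E
```

```text
[ 0.67  0.54 -0.06  0.   -0.96 -2.02] 0.01049728606991 58.66888761520386 [ 0.84857952  0.39441731 -1.23038634]
[[-0.9751 -0.2213  0.0102  0.6052]
 [-0.2213  0.9752  0.0071  0.2735]
 [-0.0115  0.0046 -0.9999  0.1078]]
5
[0.81,-0.04,0.02,0.01,0.03,0.27]
[0.81,-0.05,0.03,0.01,0.03,0.27]
[0.8,-0.08,0.02,0.01,0.03,0.27]
[0.81,-0.09,0.03,0.01,0.03,0.27]
[0.8,-0.11,0.03,0.01,0.03,0.27]
8
[0.08,-0.85,0,0,0,0.12]
[0.07,-0.85,0,0,0,0.12]
[0.06,-0.86,0,0,0,0.12]
[0.05,-0.85,0,0,0,0.12]
[0.04,-0.85,0,0,0,0.12]
[0.03,-0.86,0,0,0,0.12]
[0.02,-0.85,0,0,0,0.12]
[0.02,-0.86,0,0,0,0.12]
```

Emit:
step_arm(series=[[[0.81, -0.04, 0.02, 0, 0, 0.27, -1], [0.81, -0.05, 0.03, 0, 0, 0.27, -1], [0.8, -0.08, 0.02, 0, 0, 0.27, -1], [0.81, -0.09, 0.03, 0, 0, 0.27, -1], [0.8, -0.11, 0.03, 0, 0, 0.27, -1]]])

```text
t: 21.25
tool_pos: [0.4054, 0.2176, 0.0949]
eef_rot: [0.0, -0.051, 0.999, 0.001]
force: [-0.4, 0.7, -2.2]
finger_gap: 0.0109
grasp_force: 58.6
```

Emit:
step_arm(series=[[[0.08, -0.85, 0, 0, 0, 0.12, -1], [0.07, -0.85, 0, 0, 0, 0.12, -1], [0.06, -0.86, 0, 0, 0, 0.12, -1], [0.05, -0.85, 0, 0, 0, 0.12, -1], [0.04, -0.85, 0, 0, 0, 0.12, -1], [0.03, -0.86, 0, 0, 0, 0.12, -1], [0.02, -0.85, 0, 0, 0, 0.12, -1], [0.02, -0.86, 0, 0, 0, 0.12, -1], [0, 0, 0, 0, 0, 0, -1], [0, 0, 0, 0, 0, 0, -1]]])

```text
t: 22.25
tool_pos: [0.4112, -0.1244, 0.0943]
eef_rot: [0.0, -0.009, 1.0, 0.001]
force: [-0.7, 0.1, -1.8]
finger_gap: 0.0108
grasp_force: 59.0
```

```bash
python3 - <<'E'
from h import *
s=arm.sense();T=pose(s);print(s['joint_positions'].round(2),s['finger_gap'],s['grasp_force'],s['force']);print(T[:3].round(4))
A=plan([.599,-.120,.10],Rt(-178.7))
E
```

```text
[ 0.09  0.22 -0.64 -0.   -0.71 -1.64] 0.010802258344830921 59.039987325668335 [-0.70878114  0.08973461 -1.84394176]
[[-9.998e-01 -1.730e-02  8.000e-04  4.112e-01]
 [-1.730e-02  9.998e-01  2.200e-03 -1.244e-01]
 [-8.000e-04  2.200e-03 -1.000e+00  9.430e-02]]
5
[-0.75,0,-0.02,0.01,0,-0.01]
[-0.75,0.01,-0.02,0.01,0,-0.01]
[-0.75,0,-0.03,0.01,0,-0.01]
[-0.76,0,-0.02,0.01,0,-0.01]
[-0.75,0.01,-0.02,0.01,0,-0.01]
```

Emit:
step_arm(series=[[[-0.75, 0, -0.02, 0, 0, -0.01, -1], [-0.75, 0.01, -0.02, 0, 0, -0.01, -1], [-0.75, 0, -0.03, 0, 0, -0.01, -1], [-0.76, 0, -0.02, 0, 0, -0.01, -1], [-0.75, 0.01, -0.02, 0, 0, -0.01, -1], [0, 0, 0, 0, 0, 0, -1], [0, 0, 0.4, 0, 0, 0, -1], [0, 0, 0.3, 0, 0, 0, -1], [0, 0, 0, 0, 0, 0, -1]]])

```text
t: 23.15
tool_pos: [0.5973, -0.1164, 0.0626]
eef_rot: [-0.003, -0.013, 1.0, 0.001]
force: [0.1, -1.3, -2.6]
finger_gap: 0.0106
grasp_force: 59.0
```

Emit:
step_arm(series=[[[0, -0.07, 0.15, 0, 0, 0, -1], [0, 0, 0.15, 0, 0, 0, -1], [0, 0, 0.03, 0, 0, 0, -1], [0, 0, 0, 0, 0, 0, -1], [0, 0, 0, 0, 0, 0, -0.2], [0, 0, 0, 0, 0, 0, 0], [0, 0, 0, 0, 0, 0, 0], [0, 0, 0, 0, 0, 0, 0]]])

```text
t: 23.95
tool_pos: [0.6002, -0.1217, 0.049]
eef_rot: [0.001, -0.012, 1.0, 0.001]
force: [1.1, 0.5, 0.3]
finger_gap: 0.0428
grasp_force: 0.0
```

Emit:
step_arm(series=[[[0, 0, -0.3, 0, 0, 0, 0], [0, 0, -0.6, 0, 0, 0, 0], [0, 0, -0.8, 0, 0, 0, 0], [0.4, 0, -0.8, 0, 0, 0, 0], [0.8, 0, 0, 0, 0, 0, 0], [0.9, 0, 0, 0, 0, 0, 0], [0.9, 0, 0, 0, 0, 0, 0], [0, 0, 0, 0, 0, 0, 0.4]]])

```text
t: 24.75
tool_pos: [0.4434, -0.1258, 0.1731]
eef_rot: [-0.001, -0.012, 1.0, 0.002]
force: [0.9, -0.5, -0.2]
finger_gap: 0.0558
grasp_force: 0.0
```

```bash
python3 - <<'E'
from h import *
s=arm.sense();T=pose(s);print(s['joint_positions'].round(2),T[:3,3])
A=plan([.385,.322,.20],Rt(-168.5))
E
```

```text
[ 0.08  0.16 -0.46 -0.   -0.95 -1.62] [ 0.44335061 -0.12577402  0.17307306]
11
[0.09,0.82,-0.05,0,0,-0.18]
[0.07,0.81,-0.04,0,0,-0.18]
[0.06,0.82,-0.05,0,0,-0.18]
[0.05,0.82,-0.04,0,0,-0.18]
[0.04,0.82,-0.05,0,0,-0.18]
[0.02,0.82,-0.05,0,0,-0.18]
[0.01,0.83,-0.04,0,0,-0.18]
[0,0.82,-0.05,0,0,-0.18]
[-0.02,0.82,-0.04,0,0,-0.18]
[-0.03,0.82,-0.05,0,0,-0.18]
[-0.04,0.82,-0.05,0,0,-0.18]
```

Emit:
step_arm(series=[[[0.09, 0.82, -0.05, 0, 0, -0.18, 0.3], [0.07, 0.81, -0.04, 0, 0, -0.18, 0.3], [0.06, 0.82, -0.05, 0, 0, -0.18, 0.3], [0.05, 0.82, -0.04, 0, 0, -0.18, 0.3], [0.04, 0.82, -0.05, 0, 0, -0.18, 0.3], [0.02, 0.82, -0.05, 0, 0, -0.18, 0.3], [0.01, 0.83, -0.04, 0, 0, -0.18, 0.3], [0, 0.82, -0.05, 0, 0, -0.18, 0.3], [-0.02, 0.82, -0.04, 0, 0, -0.18, 0.3], [-0.03, 0.82, -0.05, 0, 0, -0.18, 0.3]]])

```text
t: 25.75
tool_pos: [0.3959, 0.2835, 0.1977]
eef_rot: [0.001, -0.091, 0.996, 0.001]
force: [0.4, 0.0, -0.1]
finger_gap: 0.0554
grasp_force: 0.0
```

Emit:
step_arm(series=[[[-0.04, 0.82, -0.05, 0, 0, -0.18, 0.3], [0, 0, 0, 0, 0, 0, 0.3], [0, 0, 0, 0, 0, 0, 0.3]]])

```text
t: 26.05
tool_pos: [0.3904, 0.323, 0.1996]
eef_rot: [0.001, -0.099, 0.995, 0.001]
force: [-0.5, 0.7, -0.2]
finger_gap: 0.0552
grasp_force: 0.0
```

```bash
python3 - <<'E'
from h import *
np.set_printoptions(precision=4,suppress=True)
s=arm.sense();T=pose(s);print(s['joint_positions'].round(2),T[:3,3])
w=arm.camera('wrist');np.save('Tw8',T);cv2.imwrite('pics/w8.png',w[:,:,::-1]);c=cam('wrist',T)
p=[.383,.322,.056];print(proj(c,p));b=bar(w,proj(c,p));print(b,carr(c,b))
x,y=proj(c,p).astype(int);cv2.imwrite('pics/w8c.png',cv2.resize(w[max(y-110,0):y+110,max(x-110,0):x+110,::-1],None,fx=2,fy=2))
M,yaw,_=carr(c,b)
A=plan([M[0],M[1],.12],Rt(yaw-180))
E
```

```text
[ 1.01  0.21 -0.33  0.   -1.03 -2.38] [0.3904 0.323  0.1996]
[278.4862 183.7917]
(array([282.5, 181. ]), array([282.5, 130. ], dtype=float32), array([282.5, 232. ], dtype=float32), (102.0, 13.0)) (array([0.3821, 0.3258, 0.056 ]), np.float64(11.690370032532337), np.float64(0.10112126614046373))
2
[0.08,0.05,0.8,0.01,0.01,-0.03]
[0.07,0.06,0.79,0.01,0.01,-0.03]
```

View pics/w8c.png

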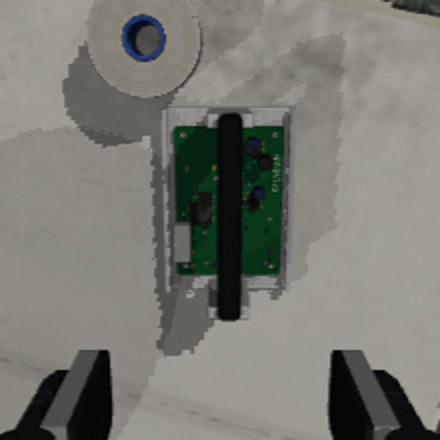

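The crop shows carrier 2 undisturbed, with its bar running from (230,115) to (230,320) and the spool clear at (145,40).

Emit:
step_arm(series=[[[0.08, 0.05, 0.8, 0, 0, -0.03, 0.2], [0.07, 0.06, 0.79, 0, 0, -0.03, 0.2], [0, 0, 0, 0, 0, 0, 0.2], [0, 0, 0.6, 0, 0, 0, 0.2], [0, 0, 0.6, 0, 0, 0, 0.2], [0, 0, 0.58, 0, 0, 0, 0.2], [0, 0, 0, 0, 0, 0, 0.2]]])

```text
t: 26.8
tool_pos: [0.3821, 0.3244, 0.0299]
eef_rot: [-0.001, -0.101, 0.995, -0.001]
force: [-0.7, -0.6, 0.8]
finger_gap: 0.0515
grasp_force: 0.0
```

Emit:
step_arm(series=[[[0, 0, 0, 0, 0, 0, -1], [0, 0, 0, 0, 0, 0, -1], [0, 0, 0, 0, 0, 0, -1], [0, 0, 0, 0, 0, 0, -1], [0, 0, 0, 0, 0, 0, -1], [0, 0, -0.3, 0, 0, 0, -1], [0, 0, -0.5, 0, 0, 0, -1], [0, 0, -0.6, 0, 0, 0, -1], [0, 0, 0, 0, 0, 0, -1]]])

```text
t: 27.7
tool_pos: [0.384, 0.3286, 0.1055]
eef_rot: [0.004, -0.102, 0.995, 0.004]
force: [0.9, 0.6, -1.4]
finger_gap: 0.0109
grasp_force: 58.8
```

```bash
python3 - <<'E'
from h import *
s=arm.sense();T=pose(s);print(s['joint_positions'].round(2),s['finger_gap'],s['grasp_force'],s['force']);print(T[:3].round(4))
A=plan([.41,-.023,.10],Rt(-178.7));plan([.597,-.022,.1],Rt(-178.7),A)
E
```

```text
[ 1.03  0.31 -0.46  0.   -0.78 -2.4 ] 0.010852842835466794 58.752079010009766 [ 0.92198019  0.60630029 -1.42256345]
[[-0.9792 -0.2026  0.0069  0.384 ]
 [-0.2026  0.9792  0.0095  0.3286]
 [-0.0087  0.0079 -0.9999  0.1055]]
8
[0.11,-0.87,0.01,0.01,0.01,0.26]
[0.1,-0.88,0,0.01,0.01,0.26]
[0.07,-0.88,0.01,0.01,0.01,0.26]
[0.06,-0.88,0.01,0.01,0.01,0.26]
[0.03,-0.88,0.01,0.01,0.01,0.26]
[0.02,-0.88,0.01,0.01,0.01,0.26]
[-0.01,-0.88,0.01,0.01,0.01,0.26]
[-0.02,-0.88,0.01,0.01,0.01,0.26]
5
[-0.75,-0.01,0,0,0,0.0]
[-0.75,-0.02,0,0,0,0.0]
[-0.74,-0.01,0,0,0,0.0]
[-0.75,-0.01,0,0,0,0.0]
[-0.75,-0.02,0,0,0,0.0]
```

Emit:
step_arm(series=[[[0.11, -0.87, 0.01, 0, 0, 0.26, -1], [0.1, -0.88, 0, 0, 0, 0.26, -1], [0.07, -0.88, 0.01, 0, 0, 0.26, -1], [0.06, -0.88, 0.01, 0, 0, 0.26, -1], [0.03, -0.88, 0.01, 0, 0, 0.26, -1], [0.02, -0.88, 0.01, 0, 0, 0.26, -1], [-0.01, -0.88, 0.01, 0, 0, 0.26, -1], [-0.02, -0.88, 0.01, 0, 0, 0.26, -1], [0, 0, 0, 0, 0, 0, -1], [0, 0, 0, 0, 0, 0, -1]]])

```text
t: 28.7
tool_pos: [0.4073, -0.0263, 0.0968]
eef_rot: [0.0, -0.009, 1.0, 0.001]
force: [-0.1, 0.4, -3.0]
finger_gap: 0.0109
grasp_force: 59.2
```

```bash
python3 - <<'E'
from h import *
s=arm.sense();T=pose(s);print(s['finger_gap'],s['grasp_force'],s['force']);print(T[:3].round(4))
A=plan([.597,-.022,.10],Rt(-178.7))
E
```

```text
0.010860828367462412 59.156160950660706 [-0.08137109  0.35341511 -3.00924637]
[[-9.998e-01 -1.830e-02  6.000e-04  4.073e-01]
 [-1.830e-02  9.998e-01  2.000e-03 -2.630e-02]
 [-6.000e-04  2.000e-03 -1.000e+00  9.680e-02]]
5
[-0.76,0,-0.01,0,0,-0.01]
[-0.76,0.01,-0.02,0,0,-0.01]
[-0.76,0,-0.01,0,0,-0.01]
[-0.76,0,-0.01,0,0,-0.01]
[-0.76,0,-0.01,0,0,-0.01]
```

Emit:
step_arm(series=[[[-0.76, 0, -0.01, 0, 0, -0.01, -1], [-0.76, 0.01, -0.02, 0, 0, -0.01, -1], [-0.76, 0, -0.01, 0, 0, -0.01, -1], [-0.76, 0, -0.01, 0, 0, -0.01, -1], [-0.76, 0, -0.01, 0, 0, -0.01, -1], [0, 0, 0, 0, 0, 0, -1], [0, 0, 0.4, 0, 0, 0, -1], [0, 0, 0.3, 0, 0, 0, -1], [0, 0, 0, 0, 0, 0, -1]]])

```text
t: 29.6
tool_pos: [0.5953, -0.0188, 0.0626]
eef_rot: [-0.003, -0.014, 1.0, 0.001]
force: [0.2, -0.2, -1.4]
finger_gap: 0.011
grasp_force: 59.1
```

Emit:
step_arm(series=[[[0, -0.03, 0.15, 0, 0, 0, -1], [0, 0, 0.15, 0, 0, 0, -1], [0, 0, 0.03, 0, 0, 0, -1], [0, 0, 0, 0, 0, 0, -1], [0, 0, 0, 0, 0, 0, -0.2], [0, 0, 0, 0, 0, 0, 0], [0, 0, 0, 0, 0, 0, 0], [0, 0, 0, 0, 0, 0, 0]]])

```text
t: 30.4
tool_pos: [0.5983, -0.0217, 0.0494]
eef_rot: [0.001, -0.013, 1.0, 0.001]
force: [0.9, 0.1, -0.2]
finger_gap: 0.0426
grasp_force: 0.0
```

Emit:
step_arm(series=[[[0, 0, -0.3, 0, 0, 0, 0], [0, 0, -0.6, 0, 0, 0, 0], [0, 0, -0.8, 0, 0, 0, 0], [0.4, 0, -0.8, 0, 0, 0, 0], [0.8, 0, -0.8, 0, 0, 0, 0], [0.9, 0, -0.8, 0, 0, 0, 0], [0.9, 0, 0, 0, 0, 0, 0.4], [0, 0, 0, 0, 0, 0, 0.4]]])

```text
t: 31.2
tool_pos: [0.4549, -0.0263, 0.2433]
eef_rot: [0.001, -0.013, 1.0, 0.002]
force: [0.3, 0.9, -0.5]
finger_gap: 0.0597
grasp_force: 0.0
```

```bash
python3 - <<'E'
from h import *
s=arm.sense();T=pose(s);print(s['joint_positions'].round(2),T[:3].round(3))
w=arm.camera('wrist');t=arm.camera('top')[100:300,115:445];np.save('Tw9',T);cv2.imwrite('pics/w9f.png',w[:,:,::-1])
cv2.imwrite('pics/w9.png',np.hstack([cv2.resize(t,(440,300)),cv2.resize(w,(360,300))])[:,:,::-1])
E
```

```text
[ 0.3   0.08 -0.36 -0.   -1.12 -1.84] [[-1.    -0.026  0.001  0.455]
 [-0.026  1.     0.004 -0.026]
 [-0.001  0.004 -1.     0.243]]
```

View pics/w9.png

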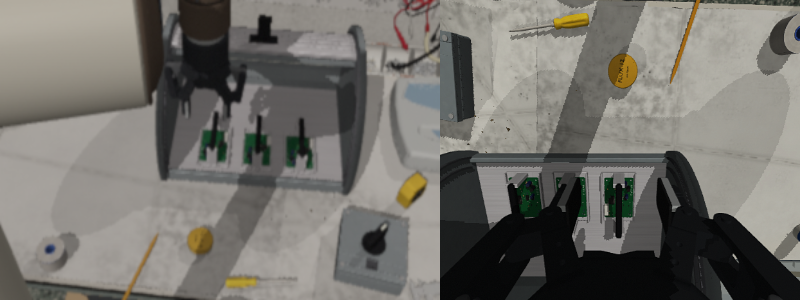

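All three carriers stand on the cabinet floor in the wrist panel, at about (520,195), (570,195) and (618,200). The tab stands up on top. Next I'll grip the tab from above.

```bash
python3 - <<'E'
from h import *
A=plan([.50,-.08,.345],Rt(-178.7,-15));A=plan([.678,-.118,.34],Rt(-178.7,-15),A)
E
```

```text
4
[-0.2,-0.28,-0.51,0.01,-0.74,0.01]
[-0.23,-0.27,-0.49,0.01,-0.74,0.01]
[-0.26,-0.28,-0.48,0.01,-0.74,0.01]
[-0.29,-0.27,-0.46,0.01,-0.74,0.01]
5
[-0.68,-0.17,0.2,0,0,0.0]
[-0.68,-0.17,0.2,0,0,0.0]
[-0.68,-0.17,0.21,0,0,0.0]
[-0.68,-0.16,0.2,0,0,0.0]
[-0.68,-0.17,0.2,0,0,0.0]
```

Emit:
step_arm(series=[[[-0.2, -0.28, -0.51, 0, -0.74, 0, 1], [-0.23, -0.27, -0.49, 0, -0.74, 0, 1], [-0.26, -0.28, -0.48, 0, -0.74, 0, 1], [-0.29, -0.27, -0.46, 0, -0.74, 0, 1], [-0.68, -0.17, 0.2, 0, 0, 0, 1], [-0.68, -0.17, 0.2, 0, 0, 0, 1], [-0.68, -0.17, 0.21, 0, 0, 0, 1], [-0.68, -0.16, 0.2, 0, 0, 0, 1], [-0.68, -0.17, 0.2, 0, 0, 0, 1], [0, 0, 0, 0, 0, 0, 1]]])

```text
t: 32.3
tool_pos: [0.6826, -0.119, 0.3361]
eef_rot: [0.129, -0.012, 0.992, 0.002]
force: [-1.4, -0.2, -1.1]
finger_gap: 0.0855
grasp_force: 0.0
```

```bash
python3 - <<'E'
from h import *
np.set_printoptions(precision=4,suppress=True)
s=arm.sense();T=pose(s);print(s['joint_positions'].round(2),s['finger_gap'],T[:3].round(3))
w=arm.camera('wrist');t=arm.camera('top');np.save('Tw10',T);c=cam('wrist',T);cv2.imwrite('pics/w10f.png',w[:,:,::-1])
print(proj(c,[.697,-.1176,.269]),proj(c,[.698,-.1176,.283]))
cv2.imwrite('pics/w10.png',np.hstack([cv2.resize(t[100:300,200:400],(340,340)),cv2.resize(w,(453,340))])[:,:,::-1])
plan([.702,-.1175,.2505],Rt(-178.7,-15))
E
```

```text
[ 0.06  0.33  0.15  0.01 -1.14 -1.61] 0.08547814491693863 [[-0.966 -0.024  0.256  0.683]
 [-0.023  1.     0.008 -0.119]
 [-0.256  0.002 -0.967  0.336]]
[280.0044 213.7013] [280.1266 226.1354]
3
[0.01,0,0.6,0.01,-0.01,0.01]
[0,0,0.6,0.01,-0.01,0.01]
[0.01,0,0.6,0.01,-0.01,0.01]
```

View pics/w10.png

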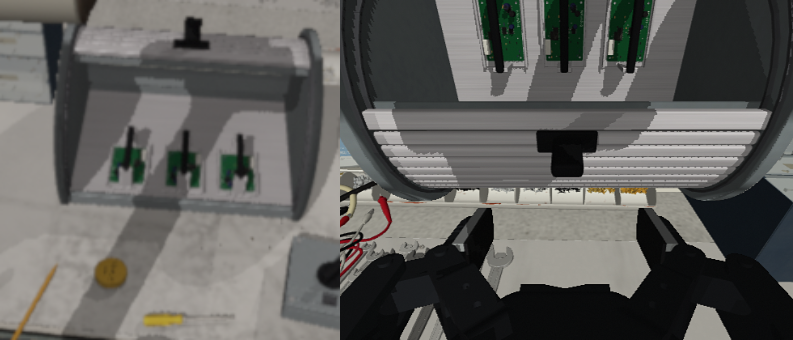

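Both panels show the carriers standing and the tab centred between the fingers, at wrist column 567 in the panel (280 in the full picture), as predicted. I'll descend and grip.

Emit:
step_arm(series=[[[0, 0, 0.6, 0, 0, 0, 1], [0, 0, 0.6, 0, 0, 0, 1], [0, 0, 0.6, 0, 0, 0, 1], [0, 0, 0, 0, 0, 0, 1], [0, 0, 0, 0, 0, 0, -1], [0, 0, 0, 0, 0, 0, -1], [0, 0, 0, 0, 0, 0, -1], [0, 0, 0, 0, 0, 0, -1], [0, 0, 0, 0, 0, 0, -1]]])

```text
t: 33.3
tool_pos: [0.7024, -0.1164, 0.2537]
eef_rot: [0.131, -0.013, 0.991, 0.002]
force: [-2.6, 1.0, 4.6]
finger_gap: 0.0266
grasp_force: 59.3
```

```bash
cat > arc.py <<'E'
from h import *
import sys
s=arm.sense();T=pose(s);print(s['joint_positions'].round(3),T.round(4)[:3,3],s['finger_gap'],s['grasp_force'],s['force'])
yaw=.0223;e=np.array([np.cos(yaw),np.sin(yaw),0]);C=np.array([.677,-.118,.08]);n=np.array([-e[1],e[0],0])
G=T[:3,3]-.019*T[:3,2];d=G-C;X,Z=d@e,d[2];r=np.hypot(X,Z);a0=np.arctan2(Z,-X);print('r',r,'joint',a0+.07,'off y',d@n)
k=a0;p=G
while k>-.07+1e-3 :
    k=max(k-.13,-.075);q=C+r*(-np.cos(k)*e+np.array([0,0,np.sin(k)]));dd=T[:3,:3].T@(q-p)/.05;print(round(k+.07,2),dd.round(2).tolist());p=q
E
python3 arc.py
```

```text
[ 0.066  0.397  0.053  0.011 -0.965 -1.616] [ 0.7024 -0.1164  0.2537] 0.02659037261145146 59.321476221084595 [-2.62046146  0.98981994  4.61212221]
r 0.19314828682735283 joint 1.7470489139648693 off y 0.0009526561506948129
1.62 [0.48, -0.02, -0.15]
1.49 [0.49, 0.0, -0.09]
1.36 [0.5, 0.0, -0.02]
1.23 [0.5, 0.0, 0.04]
1.1 [0.49, 0.0, 0.11]
0.97 [0.47, 0.0, 0.17]
0.84 [0.45, 0.0, 0.23]
0.71 [0.41, 0.0, 0.29]
0.58 [0.37, 0.0, 0.34]
0.45 [0.32, 0.0, 0.38]
0.32 [0.27, -0.0, 0.42]
0.19 [0.22, -0.0, 0.45]
0.06 [0.16, -0.0, 0.48]
-0.0 [0.05, -0.0, 0.23]
```

Emit:
step_arm(series=[[[0.48, 0, -0.15, 0, 0, 0, -1], [0.49, 0, -0.09, 0, 0, 0, -1], [0.5, 0, -0.02, 0, 0, 0, -1], [0.5, 0, 0.04, 0, 0, 0, -1], [0.49, 0, 0.11, 0, 0, 0, -1], [0.47, 0, 0.17, 0, 0, 0, -1], [0, 0, 0, 0, 0, 0, -1]]])

```text
t: 34.0
tool_pos: [0.5604, -0.1198, 0.216]
eef_rot: [0.133, -0.013, 0.991, 0.003]
force: [-12.9, 6.9, 22.1]
finger_gap: 0.027
grasp_force: 67.7
```

```bash
python3 arc.py
```

```text
[ 0.078  0.19  -0.344  0.017 -0.772 -1.633] [ 0.5604 -0.1198  0.216 ] 0.02700259539769446 67.7057147026062 [-12.85699377   6.86506088  22.07769671]
r 0.19646640204388008 joint 0.9732885704565815 off y 0.0006986617682129166
0.84 [0.46, -0.01, 0.23]
0.71 [0.42, 0.0, 0.29]
0.58 [0.38, 0.0, 0.34]
0.45 [0.33, 0.0, 0.39]
0.32 [0.28, -0.0, 0.43]
0.19 [0.22, -0.0, 0.46]
0.06 [0.16, -0.0, 0.48]
-0.0 [0.06, -0.0, 0.26]
```

Emit:
step_arm(series=[[[0.48, 0, 0.17, 0, 0, 0, -1], [0.42, 0, 0.28, 0, 0, 0, -1], [0.38, 0, 0.34, 0, 0, 0, -1], [0.33, 0, 0.39, 0, 0, 0, -1], [0, 0, 0, 0, 0, 0, -1]]])

```text
t: 34.5
tool_pos: [0.4965, -0.1213, 0.1319]
eef_rot: [0.128, -0.012, 0.992, 0.003]
force: [-6.0, 4.2, 3.8]
finger_gap: 0.027
grasp_force: 64.8
```

```bash
python3 arc.py
```

```text
[ 0.086  0.192 -0.594  0.025 -0.529 -1.652] [ 0.4965 -0.1213  0.1319] 0.026993281342208224 64.75079655647278 [-6.00085323  4.23450612  3.80591326]
r 0.1982271031963491 joint 0.432542585909037 off y 0.0006572649083113653
0.3 [0.27, -0.01, 0.44]
0.17 [0.21, -0.0, 0.47]
0.04 [0.15, -0.0, 0.49]
-0.0 [0.04, -0.0, 0.18]
```

Emit:
step_arm(series=[[[0.26, 0, 0.44, 0, 0, 0, -1], [0.2, 0, 0.47, 0, 0, 0, -1], [0.14, 0, 0.47, 0, 0, 0, -1], [0.03, 0, 0.2, 0, 0, 0, -1], [0, 0, 0, 0, 0, 0, -1]]])

```text
t: 35.0
tool_pos: [0.4859, -0.1216, 0.0484]
eef_rot: [0.126, -0.013, 0.992, 0.002]
force: [-8.0, 4.3, 4.5]
finger_gap: 0.0269
grasp_force: 65.0
```

```bash
python3 arc.py
```

```text
[ 0.088  0.322 -0.719  0.051 -0.278 -1.68 ] [ 0.4859 -0.1216  0.0484] 0.026903970312412817 64.98582601547241 [-8.02488165  4.30012371  4.52777772]
r 0.19632024295414366 joint 0.002538483060234367 off y 0.0006389339407825141
-0.0 [0.01, -0.01, 0.03]
```

The shutter is down. I'll release, retreat, and swing over to the selector while turning the tool.

Emit:
step_arm(series=[[[0, 0, 0, 0, 0, 0, -1], [0, 0, 0, 0, 0, 0, 1], [0, 0, 0, 0, 0, 0, 1], [0, 0, 0, 0, 0, 0, 1], [0, 0, 0, 0, 0, 0, 1], [0, 0, -0.6, 0, 0, 0, 1], [0, 0, -0.8, 0, 0, 0, 1], [0, 0, -0.8, 0, 0, 0, 1], [0.4, 0, -0.8, 0, 0, 0, 1], [0, 0, 0, 0, 0, 0, 1]]])

```text
t: 36.0
tool_pos: [0.431, -0.1235, 0.1938]
eef_rot: [0.135, -0.013, 0.991, 0.003]
force: [1.7, 0.8, 0.0]
finger_gap: 0.0854
grasp_force: 0.0
```

```bash
python3 - <<'E'
from h import *
s=arm.sense();T=pose(s);print(s['joint_positions'].round(2),T[:3].round(3))
A=plan([.39,-.30,.22],Rt(-178.7))
E
```

```text
[ 0.1  -0.01 -0.64  0.03 -0.67 -1.66] [[-0.963 -0.026  0.267  0.431]
 [-0.025  1.     0.009 -0.123]
 [-0.267  0.002 -0.964  0.194]]
5
[0.15,-0.7,-0.15,0.01,0.62,0.01]
[0.15,-0.7,-0.14,0.01,0.62,0.01]
[0.16,-0.7,-0.14,0.01,0.62,0.01]
[0.17,-0.71,-0.12,0.01,0.62,0.01]
[0.18,-0.7,-0.11,0.01,0.62,0.01]
```

Emit:
step_arm(series=[[[0.15, -0.7, -0.15, 0, 0.62, 0, 1], [0.15, -0.7, -0.14, 0, 0.62, 0, 1], [0.16, -0.7, -0.14, 0, 0.62, 0, 1], [0.17, -0.71, -0.12, 0, 0.62, 0, 1], [0.18, -0.7, -0.11, 0, 0.62, 0, 1], [0, 0, 0, 0, 0, 0, 1], [0, 0, 0, 0, 0, 0, 1]]])

```text
t: 36.7
tool_pos: [0.39, -0.3004, 0.2137]
eef_rot: [-0.006, -0.012, 1.0, 0.001]
force: [-1.0, 0.2, 0.0]
finger_gap: 0.0851
grasp_force: 0.0
```

```bash
python3 - <<'E'
from h import *
s=arm.sense();T=pose(s);print(s['joint_positions'].round(2),T[:3].round(3))
w=arm.camera('wrist');np.save('Tw11',T);cv2.imwrite('pics/w11.png',w[:,:,::-1])
t=arm.camera('top');cv2.imwrite('pics/t11.png',t[:,:,::-1])
E
```

```text
[-0.32  0.18 -0.33  0.   -1.08 -1.22] [[-1.    -0.024 -0.012  0.39 ]
 [-0.024  1.     0.003 -0.3  ]
 [ 0.012  0.003 -1.     0.214]]
```

View pics/w11.png

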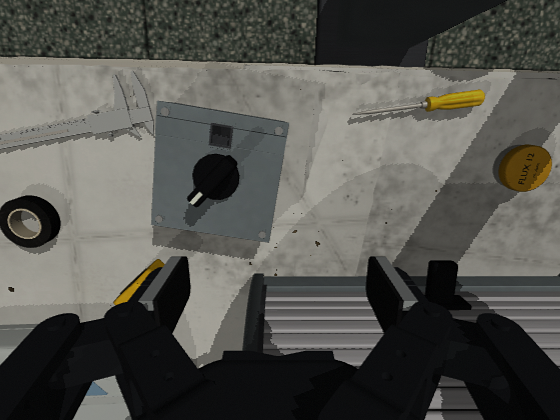

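The shutter is down. The selector window is at (221,134), the screws at (163,107), (281,129), (265,236) and (158,218), and the bar runs from (233,157) to its white end at (190,206).

```bash
python3 - <<'E'
from h import *
np.set_printoptions(precision=4,suppress=True)
T=np.load('Tw11.npy');c=cam('wrist',T);W=cv2.imread('pics/w11.png')[:,:,::-1].copy();g=cv2.cvtColor(W,cv2.COLOR_RGB2GRAY)
win=onz(c,(221,134),.048);S=[onz(c,p,.048) for p in((163,107),(281,129),(265,236),(158,218))];print('win',win,'ctr',np.mean(S,0))
print(S)
A=onz(c,(233,157),.082);B=onz(c,(190,206),.082);print('bar',A,B,(A+B)/2,np.linalg.norm(A-B),'dir',np.degrees(np.arctan2(*(B-A)[1::-1])))
ctr=(A+B)/2;v=win-ctr;print('windir',np.degrees(np.arctan2(v[1],v[0])),np.hypot(*v[:2]))
# white pixels near the pointer, dark bar contour
m=(W.min(2)>170).astype(np.uint8);m[:185]=0;m[215:]=0;m[:,:180]=0;m[:,212:]=0
ys,xs=np.nonzero(m);print('white',len(xs),xs.mean(),ys.mean(),xs.min(),xs.max(),ys.min(),ys.max())
d=(g<40).astype(np.uint8);d[:120]=0;d[230:]=0;d[:,:170]=0;d[:,260:]=0
n,l,st,ce=cv2.connectedComponentsWithStats(d);print([(st[i].tolist(),ce[i].round(1).tolist()) for i in range(1,n) if st[i,4]>30])
# bar height from two wrist places (pointer tip, white)
T6=np.load('Tw6.npy');c6=cam('wrist',T6);W6=cv2.imread('pics/w6f.png')[:,:,::-1]
m6=(W6.min(2)>170).astype(np.uint8);m6[:95]=0;m6[130:]=0;m6[:,:50]=0;m6[:,95:]=0
ys6,xs6=np.nonzero(m6);print('white6',len(xs6),xs6.mean(),ys6.mean());print('tip3d',tri([ray(c,(xs.mean(),ys.mean())),ray(c6,(xs6.mean(),ys6.mean()))]))
print('win3d',tri([ray(c,(221,134)),ray(c6,(110.5,38))]))
E
```

```text
win [ 0.3364 -0.3583  0.048 ] ctr [ 0.3784 -0.3637  0.048 ]
[array([ 0.3121, -0.4138,  0.048 ]), array([ 0.3301, -0.2988,  0.048 ]), array([ 0.4448, -0.3133,  0.048 ]), array([ 0.4265, -0.4287,  0.048 ])]
bar [ 0.354  -0.3421  0.082 ] [ 0.4014 -0.3836  0.082 ] [ 0.3777 -0.3628  0.082 ] 0.06297324575067771 dir -41.25723061353923
windir 173.82363692298307 0.04157464679844386
white 6 194.83333333333334 200.33333333333334 192 199 193 203
[([210, 125, 22, 22, 312], [220.2, 134.4]), ([187, 154, 53, 53, 1857], [214.6, 177.6])]
white6 99 69.25252525252525 110.13131313131314
tip3d [ 0.3937 -0.377   0.0852]
win3d [ 0.3369 -0.3591  0.0453]
```

Emit:
step_arm(series=[[[0.1, -0.6, 0.4, 0, 0, -1, 0], [0.1, -0.6, 0.4, 0, 0, -1, 0], [0, 0, 0, 0, 0, -1, 0], [0, 0, 0, 0, 0, -1, 0], [0, 0, 0, 0, 0, -1, 0], [0, 0, 0, 0, 0, -1, 0], [0, 0, 0, 0, 0, -1, 0], [0, 0, 0, 0, 0, -1, 0], [0, 0, 0, 0, 0, -1, 0], [0, 0, 0, 0, 0, -1, 0]]])

```text
t: 37.8
tool_pos: [0.3841, -0.3591, 0.175]
eef_rot: [-0.004, -0.437, 0.9, 0.003]
force: [-0.2, 0.4, 0.7]
finger_gap: 0.0425
grasp_force: 0.0
```

Emit:
step_arm(series=[[[0, 0, 0, 0, 0, -1, 0], [0, 0, 0, 0, 0, -1, 0], [0, 0, 0, 0, 0, -1, 0], [0, 0, 0, 0, 0, -1, 0], [0, 0, 0, 0, 0, -1, 0], [0, 0, 0, 0, 0, -1, 0], [0, 0, 0, 0, 0, -1, 0], [0, 0, 0, 0, 0, -1, 0], [0, 0, 0, 0, 0, -1, 0], [0, 0, 0, 0, 0, -1, 0]]])

```text
t: 38.8
tool_pos: [0.3841, -0.3591, 0.175]
eef_rot: [0.003, 0.776, -0.631, -0.005]
force: [0.2, 0.4, 0.8]
finger_gap: 0.0427
grasp_force: 0.0
```

Emit:
step_arm(series=[[[0, 0, 0, 0, 0, -1, 0], [0, 0, 0, 0, 0, -1, 0], [0, 0, 0, 0, 0, -1, 0], [0, 0, 0, 0, 0, -1, 0], [0, 0, 0, 0, 0, -1, 0], [0, 0, 0, 0, 0, -1, 0], [0, 0, 0, 0, 0, -1, 0], [0, 0, 0, 0, 0, -0.5, 0], [0, 0, 0, 0, 0, 0, 0]]])

```text
t: 39.7
tool_pos: [0.3841, -0.3593, 0.1751]
eef_rot: [0.001, 0.937, -0.35, -0.005]
force: [-0.3, -0.7, 0.4]
finger_gap: 0.0427
grasp_force: 0.0
```

```bash
cat > knob.py <<'E'
from h import *
np.set_printoptions(precision=4,suppress=True)
s=arm.sense();T=pose(s);print(s['joint_positions'].round(2),s['tool_pos'],'yaw',np.degrees(np.arctan2(T[1,0],T[0,0])))
W=arm.camera('wrist');c=cam('wrist',T);ax=np.array([.378,-.3635]);hsv=cv2.cvtColor(W,cv2.COLOR_RGB2HSV)
def patch(P,h):
    x,y=proj(c,P).astype(int);return x,y,W[max(y-h,0):y+h,max(x-h,0):x+h]
# dark bar + hub blob and white pixels around the knob
x,y,_=patch([*ax,.075],1);print('knob px',x,y)
k=np.zeros(W.shape[:2],np.uint8);pts=np.array([proj(c,[ax[0]+.034*np.cos(a),ax[1]+.034*np.sin(a),.082]) for a in np.linspace(0,6.28,40)]).astype(np.int32);cv2.fillPoly(k,[pts],1)
m=(k>0)&(W.min(2)>160);ys,xs=np.nonzero(m)
if len(xs):
    Q=onz(c,(xs.mean(),ys.mean()),.082)[:2];print('white',len(xs),Q,'dir',np.degrees(np.arctan2(*(Q-ax)[::-1])))
wp=ax+.042*np.array([np.cos(np.radians(172.2)),np.sin(np.radians(172.2))])
x,y,p=patch([*wp,.046],8);print('window px',x,y,'grey cols',cv2.cvtColor(p,cv2.COLOR_RGB2GRAY).mean(0).round() if p.size else None,'rows',cv2.cvtColor(p,cv2.COLOR_RGB2GRAY).mean(1).round() if p.size else None)
cv2.imwrite('pics/k%d.png'%int(s['t']*100),W[:,:,::-1])
E
python3 knob.py; python3 - <<'E'
from h import *
plan([.378,-.3635,.11],Rt(-41))
E
```

```text
[-0.44  0.27 -0.31  0.   -1.    1.3 ] [ 0.3841 -0.3593  0.1751] yaw -40.91977083521711
knob px 283 203
white 80 [ 0.393  -0.3776] dir -43.165352064977675
window px 306 228 grey cols [49. 48. 42. 42. 44. 43. 41. 40. 43. 40. 37. 35. 38. 35. 32. 33.] rows [58. 50. 49. 46. 40. 41. 37. 35. 33. 34. 34. 35. 36. 37. 39. 41.]
2
[-0.01,0.07,0.65,0.03,0.05,0.0]
[-0.02,0.07,0.65,0.03,0.05,0.0]
```

Emit:
step_arm(series=[[[-0.01, 0.07, 0.65, 0.03, 0.05, 0.2, 0], [-0.02, 0.07, 0.65, 0.03, 0.05, 0, 0], [0, 0, 0.5, 0, 0, 0, 0], [0, 0, 0.4, 0, 0, 0, 0], [0, 0, 0.1, 0, 0, 0, 0], [0, 0, 0, 0, 0, 0, 0], [0, 0, 0, 0, 0, 0, -1], [0, 0, 0, 0, 0, 0, -1], [0, 0, 0, 0, 0, 0, -1], [0, 0, 0, 0, 0, 0, -1]]], squeeze=40)

```text
t: 40.75
tool_pos: [0.3799, -0.3634, 0.0616]
eef_rot: [-0.001, 0.934, -0.358, 0.002]
force: [5.5, 10.6, 3.8]
finger_gap: 0.0131
grasp_force: 43.4
```

```bash
python3 - <<'E'
from h import *
s=arm.sense();T=pose(s);print(s['joint_positions'].round(2),T[:3].round(4),s['force'],s['torque'],'yaw',np.degrees(np.arctan2(T[1,0],T[0,0])),s['finger_gap'],s['grasp_force'])
E
```

```text
[-0.46  0.41 -0.45 -0.   -0.71  1.29] [[ 7.430e-01 -6.693e-01  4.100e-03  3.799e-01]
 [-6.693e-01 -7.430e-01 -2.000e-04 -3.634e-01]
 [ 3.200e-03 -2.600e-03 -1.000e+00  6.160e-02]] [ 5.51793783 10.59888416  3.81760973] [ 2.74050735 -1.25241362 -0.02734613] yaw -42.015188704603716 0.013056445188385935 43.407753109931946
```

Emit:
step_arm(series=[[[0, -0.03, 0, 0, 0, 0.6, -1], [0, 0, 0, 0, 0, 0.8, -1], [0, 0, 0, 0, 0, 0.8, -1], [0, 0, 0, 0, 0, 0.8, -1], [0, 0, 0, 0, 0, 1, -1], [0, 0, 0, 0, 0, 1, -1]]])

```text
t: 41.35
tool_pos: [0.3803, -0.363, 0.0616]
eef_rot: [-0.0, 0.833, -0.553, 0.002]
force: [4.1, 6.4, 1.8]
finger_gap: 0.0136
grasp_force: 43.3
```

```bash
python3 - <<'E'
from h import *
s=arm.sense();T=pose(s);print(s['joint_positions'].round(2),s['tool_pos'],s['force'],s['torque'],'yaw',np.degrees(np.arctan2(T[1,0],T[0,0])),s['finger_gap'],s['grasp_force'])
E
```

```text
[-0.45  0.41 -0.45 -0.   -0.71  0.85] [ 0.38032783 -0.3630131   0.06161124] [4.10949101 6.38395439 1.77656804] [ 1.63752931 -0.66921022  0.10266322] yaw -67.18112805727849 0.013585931052498454 43.31814408302307
```

Emit:
step_arm(series=[[[0, 0, 0, 0, 0, 1, -1], [0, 0, 0, 0, 0, 1, -1], [0, 0, 0, 0, 0, 1, -1], [0, 0, 0, 0, 0, 1, -1], [0, 0, 0, 0, 0, 1, -1], [0, 0, 0, 0, 0, 1, -1], [0, 0, 0, 0, 0, 1, -1], [0, 0, 0, 0, 0, 1, -1], [0, 0, 0, 0, 0, 1, -1], [0, 0, 0, 0, 0, 1, -1]]])

```text
t: 42.35
tool_pos: [0.3813, -0.363, 0.0616]
eef_rot: [0.002, -0.521, 0.853, -0.002]
force: [5.9, 7.7, 1.2]
finger_gap: 0.0129
grasp_force: 43.2
```

Emit:
step_arm(series=[[[0, 0, 0, 0, 0, 1, -1], [0, 0, 0, 0, 0, 1, -1], [0, 0, 0, 0, 0, 1, -1], [0, 0, 0, 0, 0, 1, -1], [0, 0, 0, 0, 0, 1, -1], [0, 0, 0, 0, 0, 1, -1], [0, 0, 0, 0, 0, 1, -1], [0, 0, 0, 0, 0, 1, -1], [0, 0, 0, 0, 0, 1, -1], [0, 0, 0, 0, 0, 1, -1]]])

```text
t: 43.35
tool_pos: [0.3819, -0.3637, 0.0616]
eef_rot: [0.003, -0.112, 0.994, -0.002]
force: [6.5, 3.2, -0.3]
finger_gap: 0.0134
grasp_force: 42.9
```

```bash
python3 - <<'E'
from h import *
s=arm.sense();T=pose(s);print(s['joint_positions'].round(2),s['tool_pos'],s['force'],s['torque'],'yaw',np.degrees(np.arctan2(T[1,0],T[0,0])),s['finger_gap'],s['grasp_force'])
E
```

```text
[-0.45  0.41 -0.45 -0.   -0.71 -0.89] [ 0.38187766 -0.36368343  0.06161669] [ 6.54081054  3.15103441 -0.34118179] [ 1.19260135 -1.36402121  0.11581886] yaw -167.15237017453208 0.013369567658252349 42.89665102958679
```

Emit:
step_arm(series=[[[0, 0, 0, 0, 0, 1, -1], [0, 0, 0, 0, 0, 1, -1], [0, 0, 0, 0, 0, 1, -1], [0, 0, 0, 0, 0, 1, -1], [0, 0, 0, 0, 0, 0.1, -1], [0, 0, 0, 0, 0, 0, -1], [0, 0, 0, 0, 0, 0, 0], [0, 0, 0, 0, 0, 0, 0], [0, 0, 0, 0, 0, 0, 0], [0, 0, 0, 0, 0, 0, 0]]])

```text
t: 44.35
tool_pos: [0.3784, -0.3635, 0.0602]
eef_rot: [-0.0, 0.066, 0.998, -0.0]
force: [0.5, 0.1, 0.1]
finger_gap: 0.0427
grasp_force: 0.0
```

Emit:
step_arm(series=[[[0, 0, -0.4, 0, 0, 0, 0], [0, 0, -0.8, 0, 0, 0, 0], [0, 0, -0.9, 0, 0, 0, 0], [-0.6, 0, -0.5, 0, 0, 0, 0], [0, 0, 0, 0, 0, 0, 0], [0, 0, 0, 0, 0, 0, 0]]])

```text
t: 44.95
tool_pos: [0.4085, -0.3671, 0.1901]
eef_rot: [-0.0, 0.066, 0.998, 0.0]
force: [-1.8, -0.6, -0.6]
finger_gap: 0.0427
grasp_force: 0.0
```

```bash
python3 knob.py; python3 - <<'E'
from h import *
np.set_printoptions(precision=1,suppress=True,linewidth=200)
import glob
f=sorted(glob.glob('pics/k*.png'))[-1];W=cv2.imread(f);g=cv2.cvtColor(W,cv2.COLOR_BGR2GRAY);T=pose();c=cam('wrist',T)
x,y=proj(c,[.3365,-.3583,.046]).astype(int);print(f,x,y)
print(g[y-24:y+24:2,x-26:x+26:2])
S=cam('top');t=arm.camera('top');print('tab px',proj(S,[.4733,-.1226,.067]))
x,y=proj(S,[.4733,-.1226,.067]).astype(int);print(cv2.cvtColor(t,cv2.COLOR_RGB2GRAY)[y-10:y+10,x-12:x+12:2])
E
```

```text
[-0.44  0.29 -0.24  0.   -1.04 -1.27] [ 0.4085 -0.3671  0.1901] yaw 172.47756421879967
knob px 278 165
white 67 [ 0.3602 -0.3619] dir 174.97588602305137
window px 278 113 grey cols [113. 123. 129. 134. 133. 124. 134. 139. 142. 136. 126. 138. 140. 140.
 124. 112.] rows [ 85. 103. 104. 104. 107. 109. 111. 117. 121. 145. 166. 171. 167. 163.
 156. 156.]
pics/k4495.png 277 115
[[ 96  97  96  96  93  91  91  85  94  94  94  94  93  93  93  94  93  92  92  93  93  92  91  91  91  92]
 [ 95  95  94  95  93  91  92  92  92  92  92  93  95  95  94  94  92  92  92  91  91  91  90  91  91  82]
 [ 95  95  96  94  92  91  90  91  93  92  94  92  94  93  94  93  93  93  91  91  90  90  89  90  79  80]
 [ 95  94  94  93  92  92  91  92  92  93  93  93  93  93  93  92  91  91  91  91  90  91  81  79  80  81]
 [ 94  93  94  92  92  91  93  92  92  93  93  94  93  92  91  91  91  92  91  91  92  87  92  79  79  80]
 [ 91  92  91  92  91  91  91  92  93  93  85  95  94  94  93  89  92  93  90  82  91  92  79  79  79  80]
 [ 97  97  98  98  97  97  92  83  55  42  42  43  41  42  42  42  42  43  41  57  
[... 2185 characters left out ...]
 64  16  13  11  10  20  68  67  66]
 [ 63  62  62  57  14  12  10  14  21  68  66  65]
 [ 62  63  61  52  14  12  12  12  19  61  63  63]
 [ 62  62  62  53  14  12  11  12  20  62  63  62]
 [ 69  69  66  52  15  11  11  13  23  61  62  62]
 [ 86  86  83  56  14  12  12  13  29  64  63  64]
 [100 100  98  68  19  13  13  13  34  76  68  74]
 [101 101 100  85  41  31  26  23  51  88  81  88]
 [101 101 100  97  77  69  67  66  76  89  91  93]
 [101 101 101  99  95  93  93  93  90  89  91  97]
 [101 101 101 100  99  96  95  95  90  88  91 115]
 [100 100 101 100 101  98  98  94  90  86  89 130]
 [ 99  99 100 101 100  99  97  93  89  86  89 132]
 [ 96  97  99  99  99  98  96  91  90  89  95 133]]
```

The window shows only inlay brightness: every pixel is above 60, against about 35–45 for the bare disc. The pointer lies within about 3° of the window direction, and the tab is back at its shut position. The gripper is clear of everything.

```bash
python3 -c "
from rig import arm
print(arm.hand_in())"
```

```text
the job is handed in; nothing more can be done
None
```

I handed the job in at about 45 s on the robot's clock, with all three carriers upright on the cabinet floor when last seen, the shutter fully down and the marked sector filling the window. The hand-in call returned no verdict, and the spool, tin and tape measure were never touched.

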